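# Close and latch the seal test pot

## Task

A seal is waiting in the test pot, so close the pot: turn the black ball knob to swing the latch arm clear of the open mouth, set the loose keyed cover on the mouth and turn it until its two lugs drop into the keyways and it sits flush, then turn the ball knob back until the latch arm points at the middle of the cover and holds it shut. Move the latch only by its ball knob, never by pushing the arm, and leave the stack of ring seals, the carton and the jar where they stand.

Things in the scene. Friction and masses are not known exactly. Their poses are not given: they have to be found in the camera images.
- tester: Seal test pot, fixed to the bench; place and yaw vary. Origin: on the bench under its dark base plate (x -65 to 65, y -115 to 135 mm, 10 mm thick). An aluminium pot, outer diameter 120 mm, stands with its upright axis at (0, +65) mm; inside it lies a green seal. The ball knob's post, diameter 40 mm, has its axis at (0, -65) mm.
- mouth (a point): Centre of the pot's round mouth, 84 mm wide, at rim height, 60 mm above the bench; its axes are the tester's. The rim is 18 mm wide, cut through by two keyways at opposite sides.
- keyway (a point): Middle of the keyway nearer the knob, at rim height, 51 mm from the mouth's centre. Both keyways are 20 mm wide, 14 mm deep, and lie on the tester's y axis line through the mouth's centre, so one points to the knob and one away from it.
- latch (a joint): Turn of the ball knob with the latch arm fixed to it, rad, about the post's upright axis. 0 = on its stop, arm pointing at the mouth's centre (latched); grows clockwise seen from above to a stop at 1.6 (wide open). Starts at 0 to 0.3. The arm clears the cover's space from about 0.65; 1.1 leaves good room. Takes about 0.2 N m to turn and stays where left.
- ball (a point): Centre of the smooth black ball knob, diameter 56 mm, 134 mm above the bench, on the axis of joint latch. Slippery (friction about 0.4) and on a light spring (gives down to 14 mm, then comes back): gripped above its widest part it is squeezed down out of the fingers. Grip it centred, at this height, with 30 N or more. Stem below: 18 mm. The arm's top is 48 mm below this point.
- latch_tip (a point): Middle of the free end of the latch arm, a steel bar 24 mm wide and 10 mm thick, underside 76 mm above the bench; this end is 88 mm from the knob's axis, which is 130 mm from the mouth's centre. The arm passes 4 mm over the disc of a fully seated cover, but is blocked by a cover still riding on its lugs.
- cover: Loose keyed cover, about 0.5 kg, place and yaw vary; starts standing upright on its spigot. Origin: centre of the spigot's underside. Spigot: diameter 78, z 0 to 18 mm, foot chamfered 5 mm; disc: diameter 116, z 18 to 30 mm. With spigot in the mouth but lugs riding on the rim, the origin is 54 mm above the bench; dropped in, disc flush on the rim, 42 mm.
- handle (a point): On the cover's axis, 62 mm above its origin, the place to grip its upright bar handle: 60 mm along the cover's y, 20 mm thick along its x, from 30 to 76 mm above the origin.
- lug (a point): Foot of one of the cover's two lugs, at (0, +48, 6) mm in its frame. The lugs lie under the disc along +y and -y, in line with the bar handle; 15 mm wide, z 6 to 18 mm, reaching 53 mm from the axis. So the handle ends up in line with the tester's y axis, either way round.
- seal_stack: Bystander: dark green tubular stack of ring seals, diameter 96, height 80 mm, standing on the bench. Origin: centre of its underside. It may change places with the cover.
- carton: Bystander: closed cardboard carton 120 x 90 x 70 mm. Origin: centre of its underside.
- jar: Bystander: jar, diameter 68, height 85 mm. Origin: centre of its underside.
Mind the look-alikes: they are no part of the job. Leave any pink or purple look-alike of the cover alone.

How it is judged:
By the outcome, as a careful person would: the job done as asked, in the order asked, and still so for the second after the job is handed in, with the robot touching nothing.
It also fails if it takes over 64 s, if anything falls off the work surface, if the arm or the gripper's body presses on something with over 40 N, if the wrist force passes 120 N, or if a joint passes its speed limit or range.

## Robot

A 7-joint arm with a two-finger parallel gripper is mounted at the origin on the work surface. World frame = base frame: x ahead of the robot, y to its left, z up, the work surface at z = 0. Lengths are in m, angles in rad, forces in N, time in s.
With the tool pointing down it reaches from about 0.425 to 0.925 m from the base axis. Payload 6.8 kg.
Tool frame: the origin (TCP) lies midway between the tips of the shut fingers; the grasp point (between the pads) lies 19 mm behind it; z points along the fingers, y is the direction in which the jaws open and shut (so a half turn about z gives the same grasp; the last joint's range is limited). The gripper opens to 85 mm and grips with 20 to 120 N. Pads are 22 mm wide; open, the fingers measure 114 mm over their backs; the gripper's body (76 mm by 85 mm) begins 54 mm behind the grasp point. The pads swing forward as they close: fully open they stand 13 mm farther back than shut.
Start: joints at [1.239, 0.477, 0.022, 1.555, -0.011, 1.109, -0.083], TCP at [0.15, -0.658, 0.198] pointing down, gripper open.
Joint ranges: [-2.96, 2.96], [-0.34, 2.1], [-1.41, 1.46], [0.24, 2.44], [-1.37, 4.51], [0.17, 1.92], [-2.96, 2.96]. Speed limits (rad/s): [2.39, 2.39, 3.14, 3.14, 3.14, 3.14, 3.14].

## Interface

Orientations are given as a unit quaternion [w, x, y, z].
In Python, from station import bot gives the robot as it stands. The module is installed in compiled form; this text tells all that it offers.
- The arm moves only by the tool play_rows, never from a script. Its argument "motion" is a list of rows, each a list of 2 entries, a list of its own where there are three numbers: the shift along the tool's x, y, z as a fraction of full scale, then the turn, a rotation vector about the tool's x, y, z as a fraction of full scale. In form: [[[tx, ty, tz], [rx, ry, rz]], ...]. A call has 1 to 8 rows; each row is the pose to reach, as a shift and turn from the pose measured when the call began, along the tool's axes at that moment, turning the shorter way round; what a row does not reach only later rows make up. Full scale, the value 1, is 400 mm for a shift and 360 degrees for a turn. A row lasts 1/10 s, in which the tool goes at most 50 mm and 8.59 degrees, less where a joint would pass 70% of its speed; a pose out of reach is approached as far as the arm can. A call with a number of a shift or a turn outside -1 to 1 is refused whole. A call with a gripper value outside its range is refused whole. "fingers" is the finger opening in mm, from 0 to 85.4, set as the call begins (left out, the last holds). The fingers move at their own pace and stop on an object; "grip_force" is the grip in N (left out, the last holds). Time passes only in rows, so rows that repeat a pose let the fingers close. It gives the time, the measured TCP pose, the force and the opening at its end, in the units of the state.
- bot.get_obs(): the state, without advancing time (a new reading comes with each control period).
- bot.read_camera(name): name is "side" or "top" or "wrist"; returns a dict with "pixels" (400x640x3 uint8, red, green, blue), "range_z" (400x640 float32, m along the optical axis (not along the pixel's ray), 0 where there is no reading), "fovy" (degrees; the focal length in pixels is half the picture's height over the tangent of half this angle, whatever the lens; pixels are square), "cx", "cy" (the principal point, pixels), "k1" (the pictures are not rectified: a ray, as slopes to the right and down, at radius r is drawn at 1 + k1 r^2 times it, then the intrinsics apply), "pose" (4x4, takes a point from camera to world coordinates). Camera axes: x right, y down, z forward; pixel columns grow to the right and rows downward; lengths in m; the calibration is good to about 2 mm. A picture is of the moment at which its call begins.
- bot.hand_in(): hands the job in, once; it reports no verdict.
The state is a dict: "t": time; "q": joint angles; "joint_vel": joint speeds; "joint_torque": joint torques, N m; "eef_pos": TCP position; "tool_rot": TCP orientation; "contact_force": force on the tool from outside, world axes, zero at the start; "torque": the same for the moment, N m; "gripper_width": opening from 0.0 (shut) to 1.0 (fully open).
Only numpy, scipy, OpenCV 4.12 (cv2) and the standard library are available. Lean on these libraries where they do the work, as an engineer would, in place of code of your own. Each camera call takes 0.05 s, during which the arm holds its last target.

## Working session

There is one attempt and no reset: what is moved stays moved. The work goes in short steps, Python scripts to look and compute and a tool call to move; the robot and the scene stay as the last step left them, time stands still between calls to the robot, and variables do not carry over. Pictures are saved under pics/ and viewed, and the job is handed in when it is done.

Besides the shell and the picture viewer there is one more tool, called as a command line: name --argument value ..., lists and objects as JSON in quotes. play_rows: Moves the arm, as the interface text tells. Shift numbers are shares of 400 mm and turn numbers shares of 360 degrees, none past 1 either way. Its arguments: {"type":"object","properties":{"motion":{"type":"array"},"fingers":{"type":"number"},"grip_force":{"type":"number"}},"required":["motion"]}

```bash
mkdir -p pics; ls; cat > h.py <<'E'
import numpy as np, cv2
from station import bot
from scipy.spatial.transform import Rotation as R
def cam(name,save=None):
    c=bot.read_camera(name)
    if save: cv2.imwrite('pics/'+save,c['pixels'][:,:,::-1])
    c['f']=200/np.tan(np.radians(c['fovy'])/2)
    return c
def rays(c,uv):
    uv=np.atleast_2d(np.asarray(uv,float)); K=np.array([[c['f'],0,c['cx']],[0,c['f'],c['cy']],[0,0,1]])
    d=(uv-[c['cx'],c['cy']])/c['f']
    s=d.copy()
    for _ in range(20): s=d/(1+c['k1']*(s**2).sum(1,keepdims=True))
    return s
def onplane(c,uv,z):
    s=rays(c,uv); P=np.asarray(c['pose']); d=np.c_[s,np.ones(len(s))]@P[:3,:3].T; o=P[:3,3]
    return o+d*((z-o[2])/d[:,2])[:,None]
def cloud(c):
    v,u=np.mgrid[0:400,0:640]; s=rays(c,np.c_[u.ravel(),v.ravel()]); z=c['range_z'].ravel()
    P=np.asarray(c['pose']); p=np.c_[s,np.ones(len(s))]*z[:,None]
    w=p@P[:3,:3].T+P[:3,3]; w[z<=0]=np.nan
    return w.reshape(400,640,3)
def obs():
    o=bot.get_obs(); print('t',round(o['t'],2),'p',np.round(o['eef_pos'],4),'F',np.round(o['contact_force'],1),'M',np.round(o['torque'],2),'g',round(o['gripper_width'],3),'q',np.round(o['q'],2)); return o
def move(o,p,Rt):
    "shift & turn as fractions"
    w,x,y,z=o['tool_rot']; R0=R.from_quat([x,y,z,w])
    return np.round(R0.inv().apply(np.asarray(p)-o['eef_pos'])/.4,4), np.round((R0.inv()*Rt).as_rotvec()/(2*np.pi),4)
def down(yaw):
    "tool z down, tool x at world angle yaw (y axis = yaw-90)"
    return R.from_euler('z',yaw)*R.from_euler('x',np.pi)
E
python3 - <<'E'
from h import *
o=obs();print(o['tool_rot'])
for n in ('side','top','wrist'):
    c=cam(n,n+'0.png'); print(n,c['fovy'],c['cx'],c['cy'],c['k1'],np.round(c['pose'],3).tolist())
E
```

```text
pics
t 0.0 p [ 0.1497 -0.6575  0.1973] F [-0.4 -0.6 -0.5] M [-0.    0.05 -0.02] g 1.001 q [ 1.24  0.48  0.02  1.56 -0.01  1.11 -0.08]
[-8.91574973e-04  9.93742783e-01  1.11689142e-01 -1.49412844e-04]
side 48.80437633238585 323.59805242636924 201.59689671318006 -0.051500125839099166 [[-0.97, -0.148, 0.191, 0.218], [-0.242, 0.593, -0.768, 1.213], [0.0, -0.792, -0.611, 0.972], [0.0, 0.0, 0.0, 1.0]]
top 53.75139041426749 314.33583978597267 198.3390202725928 0.0015384954951861084 [[-0.009, -0.996, 0.092, 0.403], [-1.0, 0.01, 0.018, 0.084], [-0.019, -0.092, -0.996, 1.262], [0.0, 0.0, 0.0, 1.0]]
wrist 68.21237829547334 319.7060467184336 200.16198413132386 -0.05226950389736889 [[0.223, -0.921, -0.321, 0.233], [-0.975, -0.211, -0.071, -0.639], [-0.002, 0.329, -0.944, 0.374], [0.0, 0.0, 0.0, 1.0]]
```

View pics/top0.png

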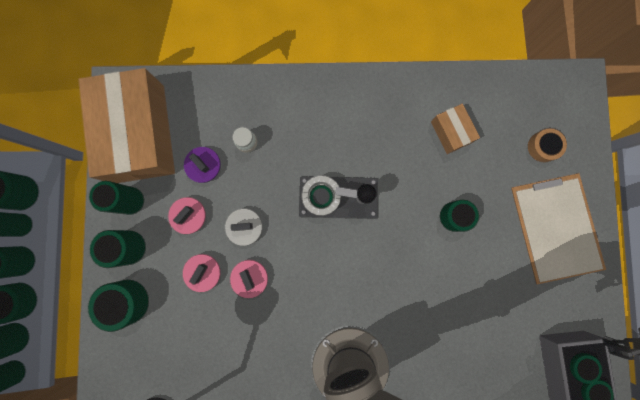

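View pics/side0.png

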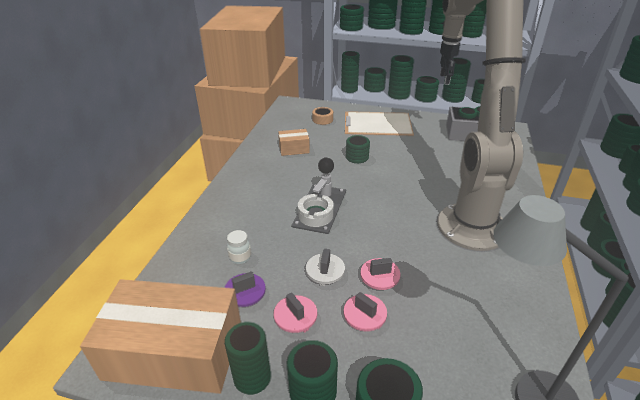

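View pics/wrist0.png

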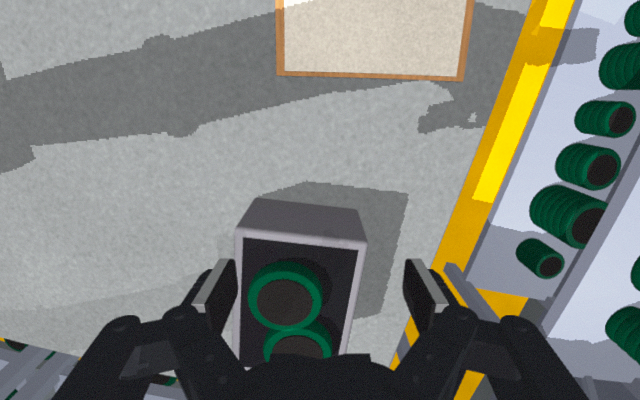

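The top view shows the pot at about (321,196), the ball at (367,193), and the white keyed cover at (244,227). The pink and purple look-alikes are left of the cover. The side view agrees: ball (326,165), pot (315,210), cover (325,268). Next I'll measure these.

```bash
cat > m1.py <<'E'
from h import *
for n in('top','side'):
    c=cam(n); W=cloud(c); im=c['pixels'].astype(int); hsv=cv2.cvtColor(c['pixels'],cv2.COLOR_RGB2HSV)
    if n=='top': boxes=dict(ball=(350,175,385,212),pot=(295,172,345,220),cov=(222,205,268,250))
    else: boxes=dict(ball=(312,150,340,178),pot=(290,185,345,235),cov=(300,243,350,290))
    for k,(a,b,e,f) in boxes.items():
        w=W[b:f,a:e]; px=im[b:f,a:e]; z=w[...,2]
        g=px.mean(-1)
        if k=='ball': m=(g<45)&(z>.1)
        elif k=='pot': m=(abs(z-.06)<.006)
        else: m=(abs(z-.03)<.006)&(px.min(-1)>110)
        v,u=np.nonzero(m); 
        print(n,k,m.sum(),'zmax',np.nanpercentile(z,[50,90,99]),'z masked',np.median(z[m]) if m.any() else '')
        if m.sum()>8:
            cnt=max(cv2.findContours(m.astype('uint8'),0,1)[0],key=cv2.contourArea)
            (cx,cy),r=cv2.minEnclosingCircle(cnt); print('   circ',cx+a,cy+b,r,'pts mean',np.round(w[m].mean(0),4),'mid',np.round((w[m].min(0)+w[m].max(0))/2,4),'ext',np.round(np.ptp(w[m],axis=0),3))
            if k=='ball':
                A=np.c_[2*w[m],np.ones(m.sum())]; s=np.linalg.lstsq(A,(w[m]**2).sum(1),rcond=None)[0]; print('   sphere',np.round(s[:3],4),np.sqrt(s[3]+s[:3]@s[:3]))
        if k=='cov':
            h=(z>.055)&(z<.085); p=w[h][:,:2]; cc=p.mean(0); 
            if len(p)>5:
                ev,V=np.linalg.eigh(np.cov((p-cc).T)); print('   handle',len(p),np.round(cc,4),'ang',np.degrees(np.arctan2(V[1,1],V[0,1])),np.sqrt(ev))
                print('   rect',cv2.minAreaRect(p.astype('float32')*1000), np.nanmedian(z[h]))
    cv2.imwrite(f'pics/{n}_z.png',cv2.resize(c['pixels'][160:260,200:400,::-1] if n=='top' else c['pixels'][140:300,240:420,::-1],None,fx=4 if n=='top' else 3.5,fy=4 if n=='top' else 3.5,interpolation=cv2.INTER_CUBIC))
E
python3 m1.py
```

```text
top ball 282 zmax [0.01001931 0.15489568 0.1626683 ] z masked 0.15445546216677097
   circ 366.230770111084 193.23077011108398 9.545071601867676 pts mean [ 0.519  -0.0419  0.1533] mid [ 0.5205 -0.0436  0.1508] ext [0.052 0.049 0.03 ]
   sphere [ 0.5204 -0.0439  0.1366] 0.026088918405585436
top pot 511 zmax [0.01631433 0.06099916 0.08716526] z masked 0.05987337272801496
   circ 321.0 200.5 18.172880172729492 pts mean [0.5234 0.0882 0.0599] mid [0.525  0.0862 0.06  ] ext [0.118 0.11  0.012]
top cov 846 zmax [0.02592235 0.03399857 0.07870886] z masked 0.03027939042367722
   circ 243.1807518005371 226.85915565490723 18.584280014038086 pts mean [0.4291 0.3309 0.0302] mid [0.43   0.3309 0.03  ] ext [0.113 0.114 0.012]
   handle 141 [0.4303 0.3288] ang 94.04122583401379 [0.00599552 0.01768464]
   rect ((430.68646240234375, 329.4258117675781), (20.0610294342041, 57.8937873840332), 4.604002475738525) 0.07568489543516166
side ball 0 zmax [0.00217659 0.14958816 0.16129498] z masked 
side pot 356 zmax [0.01107161 0.05948027 0.08550137] z masked 0.0601133953015896
   circ 321.8953495025635 206.9069766998291 12.042508125305176 pts mean [0.5263 0.0846 0.06  ] mid [0.5275 0.0528 0.0599] ext [0.119 0.187 0.012]
side cov 759 zmax [0.00262819 0.03344355 0.0773996 ] z masked 0.030143754924671584
   circ 325.0 267.5 19.319778442382812 pts mean [0.4315 0.3383 0.0301] mid [0.4333 0.3316 0.0301] ext [0.113 0.116 0.012]
   handle 149 [0.4322 0.3374] ang 93.5029248432693 [0.0062401  0.01886924]
   rect ((433.7101135253906, 330.97332763671875), (20.708520889282227, 62.22071838378906), 4.883856773376465) 0.07533072201454005
```

View pics/top_z.png

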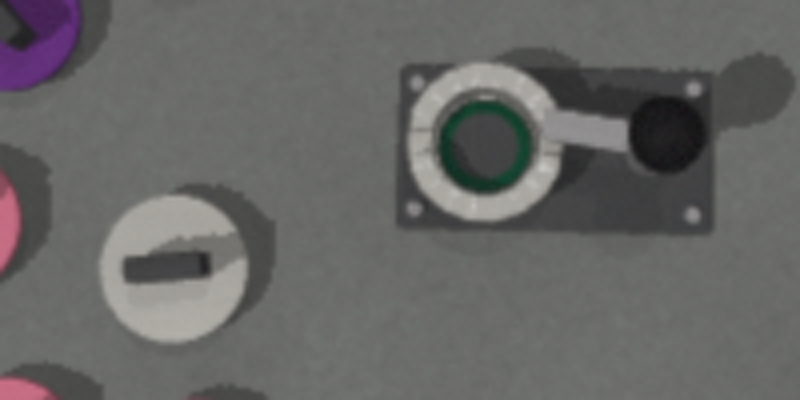

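View pics/side_z.png

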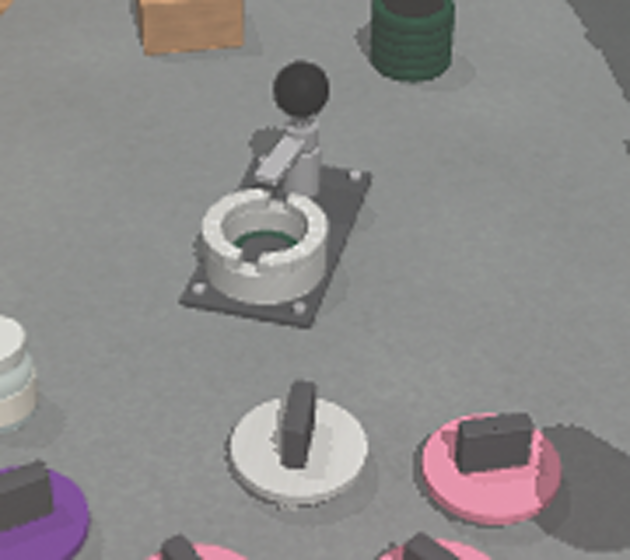

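The cover's handle runs along about 94°. The arm points a little clockwise of the mouth, and the tester's yaw is about −2.3°. I'll move above the ball in two hops and measure with the wrist camera there.

```bash
python3 - <<'E'
from h import *
o=obs()
print(move(o,[.34,-.34,.27],down(np.radians(49))))
E
```

```text
t 0.25 p [ 0.1497 -0.6579  0.1979] F [1.3 0.4 0.6] M [-0.01 -0.02 -0.02] g 0.997 q [ 1.24  0.48  0.02  1.56 -0.01  1.11 -0.08]
(array([ 0.6401, -0.6696, -0.1798]), array([-1.000e-04, -0.000e+00, -1.005e-01]))
```

play_rows --motion '[[[0.08,-0.084,-0.022],[0,0,-0.0125]],[[0.16,-0.168,-0.045],[0,0,-0.025]],[[0.24,-0.252,-0.068],[0,0,-0.0375]],[[0.32,-0.336,-0.09],[0,0,-0.05]],[[0.4,-0.42,-0.112],[0,0,-0.0625]],[[0.48,-0.504,-0.135],[0,0,-0.075]],[[0.56,-0.588,-0.158],[0,0,-0.0875]],[[0.64,-0.67,-0.18],[0,0,-0.1]]]'

```text
t: 1.05
eef_pos: [0.3405, -0.338, 0.2706]
tool_rot: [-0.0, 0.91, 0.415, 0.0]
contact_force: [-0.6, -0.2, 0.1]
gripper_width: 1.0
```

```bash
python3 - <<'E'
from h import *
o=obs()
print(move(o,[.52,-.044,.29],down(np.radians(85))))
E
```

```text
t 1.05 p [ 0.3405 -0.338   0.2706] F [-0.6 -0.2  0.1] M [ 0.   -0.11  0.02] g 1.0 q [ 0.9   0.1  -0.27  1.9   0.03  1.15 -0.09]
(array([ 0.8492, -0.1435, -0.0483]), array([-0. , -0. , -0.1]))
```

play_rows --motion '[[[0.12,-0.02,-0.008],[0,0,-0.014]],[[0.24,-0.04,-0.015],[0,0,-0.028]],[[0.36,-0.06,-0.02],[0,0,-0.042]],[[0.48,-0.08,-0.028],[0,0,-0.056]],[[0.6,-0.1,-0.035],[0,0,-0.07]],[[0.72,-0.12,-0.042],[0,0,-0.085]],[[0.85,-0.144,-0.048],[0,0,-0.1]],[[0.85,-0.144,-0.048],[0,0,-0.1]]]'

```text
t: 1.85
eef_pos: [0.5223, -0.0362, 0.2906]
tool_rot: [-0.001, 0.733, 0.68, 0.002]
contact_force: [0.5, -0.1, -0.3]
gripper_width: 1.0
```

```bash
python3 - <<'E'
from h import *
o=obs()
cam('wrist','w1.png')
E
```

```text
t 1.85 p [ 0.5223 -0.0362  0.2906] F [ 0.5 -0.1 -0.3] M [-0.02  0.09 -0.01] g 1.0 q [ 0.48  0.2  -0.61  1.76  0.12  1.21 -0.23]
```

View pics/w1.png

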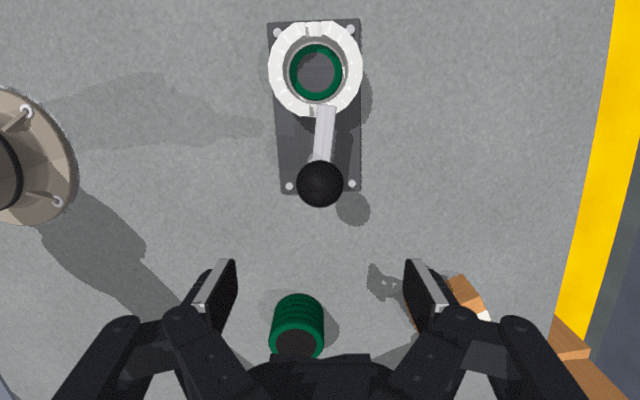

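The wrist view shows the whole tester: ball (320,184), rim (316,68), arm end (325,108) and both keyways near (312,30) and (315,110). I'll measure from it.

```bash
cat > m2.py <<'E'
from h import *
def tester(c,v=True):
    W=cloud(c); z=W[...,2]; g=c['pixels'].mean(-1)
    X,Y=W[...,0],W[...,1]; near=(abs(X-.52)<.12)&(abs(Y-.03)<.17)
    m=near&(z>.115)&(z<.175)&(g<70)&(abs(X-.52)<.045)&(abs(Y+.044)<.05)
    p=W[m]
    if len(p)>30:
        s=np.linalg.lstsq(np.c_[2*p,np.ones(len(p))],(p**2).sum(1),rcond=None)[0]; b=s[:3]; print('sphere',np.round(b,4),np.sqrt(s[3]+b@b),len(p))
        cnt=max(cv2.findContours(m.astype('uint8'),0,1)[0],key=cv2.contourArea); (u,vv),r=cv2.minEnclosingCircle(cnt); print('ball px',u,vv,r,'on z .134',np.round(onplane(c,[u,vv],.134),4))
    else: b=None
    m=near&(abs(z-.06)<.004)&(abs(Y-.087)<.075)&(g>90)
    p=W[m][:,:2]
    # robust circle on outer edge: hull
    h=cv2.convexHull((p*1000).astype('float32'))[:,0]
    (mx,my),r=cv2.minEnclosingCircle(h)
    s=np.linalg.lstsq(np.c_[2*h,np.ones(len(h))],(h**2).sum(1),rcond=None)[0]
    print('rim enclosing',mx,my,r,'fit',s[:2],np.sqrt(s[2]+s[:2]@s[:2]),'z',np.median(W[m][:,2]))
    m=near&(abs(z-.01)<.004)&(g<110)
    p=W[m][:,:2]; rect=cv2.minAreaRect((p*1000).astype('float32')); print('plate',rect)
    m=near&(abs(z-.086)<.005)&(Y<.1)
    p=W[m][:,:2]; print('arm',len(p),cv2.minAreaRect((p*1000).astype('float32')) if len(p)>5 else '',np.median(z[m]) if m.any() else '')
    if len(p)>5:
        ev,V=np.linalg.eigh(np.cov(p.T)); print('arm dir',np.degrees(np.arctan2(V[1,1],V[0,1])),p.mean(0))
if __name__=='__main__':
    obs(); tester(cam('wrist'))
E
python3 m2.py
```

```text
t 1.9 p [ 0.5213 -0.0393  0.2901] F [-0.4 -0.6  0.6] M [-0.03  0.    0.01] g 1.004 q [ 0.48  0.2  -0.61  1.77  0.12  1.21 -0.23]
sphere [ 0.5217 -0.0455  0.1351] 0.027515084765133337 1762
ball px 320.1145935058594 180.5286407470703 24.018980026245117 on z .134 [[ 0.5217 -0.0451  0.134 ]]
rim enclosing 526.2028198242188 84.64199829101562 61.02869415283203 fit [525.94982252  84.29936854] 60.161847909777684 z 0.06051615297363172
plate ((524.249267578125, 29.202911376953125), (249.77577209472656, 130.9434814453125), 88.23917388916016)
arm 1070 ((531.0011596679688, 6.576206207275391), (71.26194763183594, 24.130634307861328), 79.58222961425781) 0.08651898989608708
arm dir 79.60142572300272 [0.53124452 0.0081326 ]
```

```bash
python3 - <<'E'
from h import *
o=obs()
print(move(o,[.5217,-.0452,.110],down(np.radians(88))))
E
```

```text
t 1.95 p [ 0.5203 -0.0422  0.2897] F [ 0.1 -1.   0.9] M [-0.01  0.03 -0.02] g 1.0 q [ 0.49  0.2  -0.6   1.77  0.12  1.21 -0.23]
(array([-0.0075,  0.0042,  0.4494]), array([-0.    , -0.0001, -0.0079]))
```

play_rows --motion '[[[-0.0075,0.004,0.08],[0,0,-0.008]],[[-0.0075,0.004,0.17],[0,0,-0.008]],[[-0.0075,0.004,0.26],[0,0,-0.008]],[[-0.0075,0.004,0.34],[0,0,-0.008]],[[-0.0075,0.004,0.41],[0,0,-0.008]],[[-0.0075,0.004,0.45],[0,0,-0.008]],[[-0.0075,0.004,0.45],[0,0,-0.008]],[[-0.0075,0.004,0.45],[0,0,-0.008]]]'

```text
t: 2.75
eef_pos: [0.5214, -0.0466, 0.1101]
tool_rot: [-0.0, 0.72, 0.694, -0.0]
contact_force: [0.9, -0.0, 0.5]
gripper_width: 0.997
```

play_rows --motion '[[[0,0,0],[0,0,0]],[[0,0,0],[0,0,0]],[[0,0,0],[0,0,0]],[[0,0,0],[0,0,0]],[[0,0,0],[0,0,0]],[[0,0,0],[0,0,0]],[[0,0,0],[0,0,0]]]' --fingers 45 --grip_force 45

```text
t: 3.45
eef_pos: [0.5216, -0.0469, 0.1102]
tool_rot: [0.0, 0.72, 0.694, -0.0]
contact_force: [0.3, -1.9, 2.9]
gripper_width: 0.532
```

```bash
python3 - <<'E'
from h import *
o=obs()
cam('wrist','w2.png');cam('side','s2.png')
E
```

```text
t 3.45 p [ 0.5216 -0.0469  0.1102] F [ 0.3 -1.9  2.9] M [-0.44  0.11 -0.04] g 0.532 q [ 0.43  0.39 -0.56  1.97  0.28  0.85 -0.32]
```

View pics/w2.png

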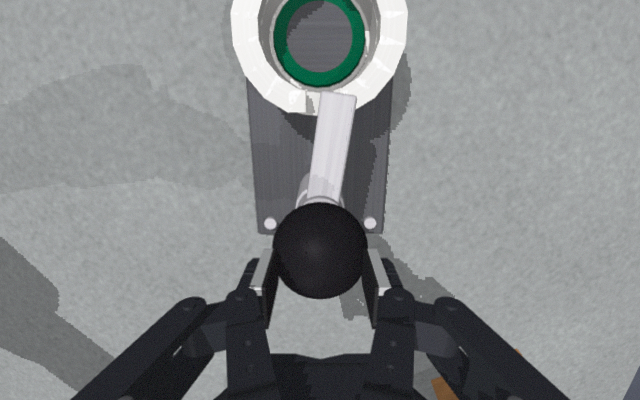

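The jaws are at about 45 mm, less than the ball's 56 mm, so the grip is off-centre. I'll measure the ball's position now.

```bash
python3 - <<'E'
from h import *
for n in('wrist','side','top'):
    c=cam(n,n+'3.png');W=cloud(c);z=W[...,2];g=c['pixels'].mean(-1)
    m=(np.linalg.norm(W-[.5217,-.045,.13],axis=-1)<.034)&(g<70)
    p=W[m]
    if len(p)>30:
        # ransac-ish sphere r=28
        b=np.array([.5217,-.045,.13])
        from scipy.optimize import least_squares
        r=least_squares(lambda b:np.linalg.norm(p-b,axis=1)-.028,b,loss='soft_l1',f_scale=.001); print(n,len(p),np.round(r.x,4),'top z',np.percentile(p[:,2],99),'res',np.median(abs(r.fun)))
cv2.imwrite('pics/s3z.png',cv2.resize(cv2.imread('pics/side3.png')[100:240,250:420],None,fx=4,fy=4))
obs()
E
```

```text
wrist 7254 [ 0.5219 -0.0456  0.1329] top z 0.1610866655738991 res 0.00030429439521951866
side 180 [ 0.5243 -0.0458  0.1331] top z 0.16202182011078337 res 0.001520353032199549
top 42 [ 0.5207 -0.0446  0.1336] top z 0.15289638862873148 res 0.0005221727834187617
t 3.7 p [ 0.5216 -0.0469  0.1101] F [ 0.1 -2.8  2.7] M [-0.53  0.04 -0.01] g 0.537 q [ 0.43  0.39 -0.56  1.97  0.28  0.85 -0.32]
```

View pics/s3z.png

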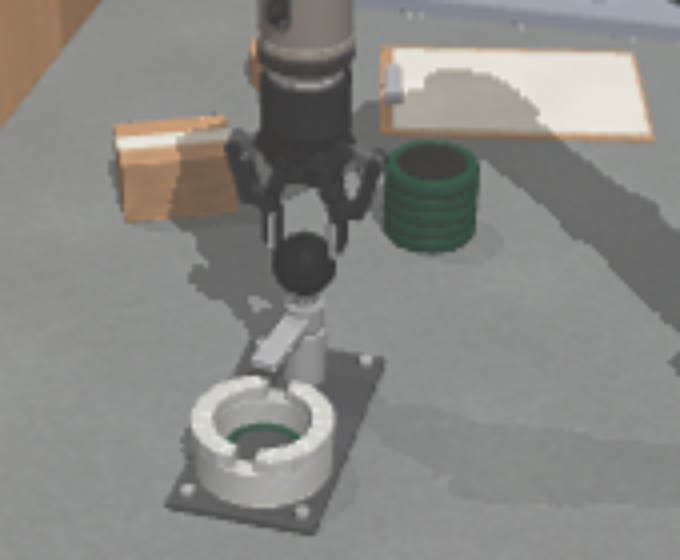

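```bash
python3 - <<'E'
from h import *
c=cam('wrist');W=cloud(c)
cv2.imwrite('pics/w3z.png',cv2.resize(c['pixels'][190:360,200:440,::-1],None,fx=3.3,fy=3.3))
for u,v in [(265,262),(270,280),(268,300),(252,262),(262,285),(372,262),(378,280),(370,300),(392,265),(385,285),(240,300),(320,350)]:
    print(u,v,c['pixels'][v,u],np.round(W[v,u],4))
# lowest finger points
m=(abs(W[...,0]-.5217)<.07)&(abs(W[...,1]+.047)<.03)&(np.linalg.norm(W-[.5219,-.0456,.1329],axis=-1)>.031)&(W[...,2]>.095)
p=W[m]; 
for s in(-1,1):
    q=p[(p[:,0]-.5217)*s>0]; print(s,len(q),np.percentile(q[:,2],[0.5,2,5,20]), np.round(q[q[:,2]<np.percentile(q[:,2],3)].mean(0),4), 'inner x',np.percentile((q[:,0]-.5217)*s,[1,5,20]))
obs()
E
```

```text
265 262 [141 146 146] [ 0.4967 -0.0339  0.165 ]
270 280 [23 19 16] [ 0.4992 -0.0406  0.1698]
268 300 [16 18 22] [ 0.4994 -0.0448  0.1789]
252 262 [29 34 40] [ 0.4886 -0.0378  0.1581]
262 285 [53 55 56] [ 0.4981 -0.0353  0.1812]
372 262 [143 145 147] [ 0.5472 -0.0362  0.1642]
378 280 [139 141 143] [ 0.5476 -0.0371  0.1776]
370 300 [34 31 32] [ 0.5448 -0.0492  0.1754]
392 265 [38 38 45] [ 0.5579 -0.0408  0.1599]
385 285 [139 143 144] [ 0.5494 -0.0357  0.1832]
240 300 [52 47 52] [ 0.4918 -0.034   0.1926]
320 350 [158 164 160] [ 5.146e-01 -2.620e-01  1.000e-04]
-1 17041 [0.1545051  0.16145252 0.17286022 0.19960632] [ 0.4951 -0.0392  0.159 ] inner x [0.00118178 0.00555106 0.01751499]
1 17301 [0.1542939  0.16122484 0.17239168 0.1996429 ] [ 0.5495 -0.0412  0.1588] inner x [0.00114384 0.00567445 0.01879998]
t 3.75 p [ 0.5216 -0.0469  0.1101] F [ 0.  -3.3  3. ] M [-0.61 -0.05  0.02] g 0.531 q [ 0.43  0.39 -0.56  1.97  0.28  0.85 -0.32]
```

View pics/w3z.png

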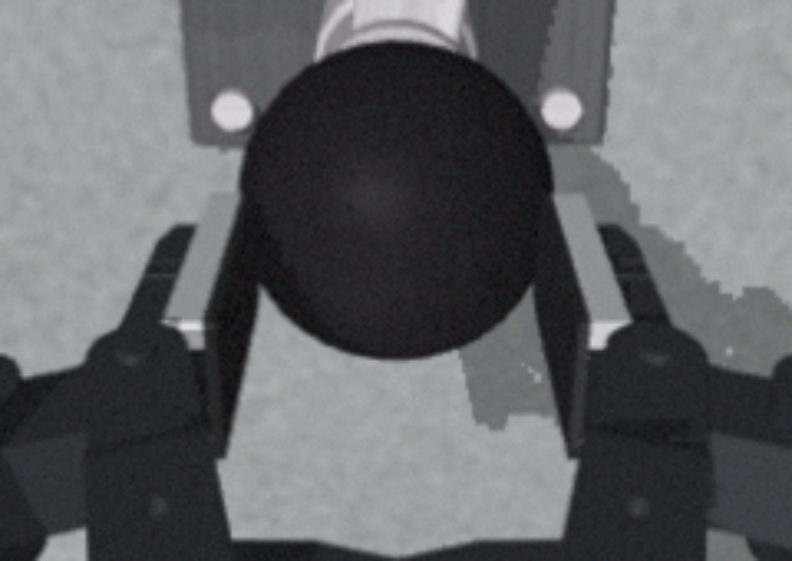

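```bash
python3 - <<'E'
from h import *
c=cam('wrist');W=cloud(c)
for u in (266,269,272):
  for v in range(244,296,4): print(u,v,c['pixels'][v,u].mean().round(),np.round(W[v,u],4))
print(np.round(c['pose'],4)); o=obs()
cs=cam('side');Ws=cloud(cs)
m=(np.linalg.norm(Ws-[.5217,-.045,.16],axis=-1)<.06)&(Ws[...,2]>.1)
v,u=np.nonzero(m)
for vv in range(v.min(),v.max()+1,2):
    k=v==vv; print(vv,[(uu,int(cs['pixels'][vv,uu].mean()),np.round(Ws[vv,uu],3).tolist()) for uu in u[k][::4]])
E
```

```text
266 244 156.0 [ 0.4616 -0.109   0.0011]
266 248 151.0 [ 0.4612 -0.1135  0.0017]
266 252 144.0 [ 0.4955 -0.0341  0.155 ]
266 256 143.0 [ 0.496  -0.0345  0.1582]
266 260 142.0 [ 0.4965 -0.0347  0.1617]
266 264 146.0 [ 0.4974 -0.0342  0.1663]
266 268 119.0 [ 0.4978 -0.0347  0.1689]
266 272 68.0 [ 0.4984 -0.0347  0.1723]
266 276 37.0 [ 0.4988 -0.0351  0.1749]
266 280 30.0 [ 0.4993 -0.0351  0.178 ]
266 284 32.0 [ 0.5001 -0.0343  0.182 ]
266 288 33.0 [ 0.4999 -0.0362  0.1821]
266 292 21.0 [ 0.4997 -0.0383  0.182 ]
269 244 157.0 [ 0.4649 -0.1089  0.0014]
269 248 151.0 [ 0.4643 -0.114   0.0009]
269 252 144.0 [ 0.4968 -0.0346  0.1541]
269 256 144.0 [ 0.4974 -0.0348  0.1578]
269 260 105.0 [ 0.4979 -0.035   0.1614]
269 264 45.0 [ 0.4984 -0.0354  0.1643]
269 268 29.0 [ 0.4992 -0.0347  0.169 ]
269 272 30.0 [ 0.4994 -0.0356  0.1709]
269 276 30.0 [ 0.4994 -0.0371  0.1718]
269 280 30.0 [ 0.4993 -0.0391  0.1721]
269 284 20.0 [ 0.4998 -0.039   0.1752]
269 288 23.0 [ 0.4996 -0.0411  0.1753]
269 292 24.0 [ 0.4995 -0.0428  0.176 ]
272 244 106.0 [ 0.4954 -0.0388  0.1374]
272 248 104.0 [ 0.4959 -0.0392  0.
[... 2507 characters left out ...]
]), (np.int64(330), 60, [0.505, -0.03, 0.148])]
167 [(np.int64(318), 66, [0.548, -0.033, 0.131]), (np.int64(322), 59, [0.531, -0.02, 0.141]), (np.int64(326), 61, [0.517, -0.024, 0.141]), (np.int64(330), 60, [0.504, -0.027, 0.142])]
169 [(np.int64(319), 60, [0.544, -0.029, 0.126]), (np.int64(323), 58, [0.527, -0.02, 0.134]), (np.int64(327), 58, [0.513, -0.019, 0.137]), (np.int64(331), 56, [0.501, -0.031, 0.131])]
171 [(np.int64(320), 76, [0.539, -0.025, 0.121]), (np.int64(324), 56, [0.524, -0.02, 0.126]), (np.int64(328), 57, [0.511, -0.026, 0.125])]
173 [(np.int64(323), 98, [0.532, -0.041, 0.103]), (np.int64(327), 59, [0.514, -0.027, 0.115])]
175 [(np.int64(325), 133, [0.523, -0.033, 0.101])]
```

The images show the finger tips at z≈0.152 while the reported TCP is at 0.110. The pads therefore sit about 40 mm further back than the text says, and they pinched the ball's upper part. x and y are centred. I'll open, go down about 40 mm, check, and regrip.

play_rows --motion '[[[0,0,0],[0,0,0]],[[0,0,0],[0,0,0]],[[0,0,0],[0,0,0]],[[0.002,0,0.03],[0,0,0]],[[0.002,0,0.06],[0,0,0]],[[0.002,0,0.09],[0,0,0]],[[0.002,0,0.1],[0,0,0]],[[0.002,0,0.1],[0,0,0]]]' --fingers 85

```text
t: 4.65
eef_pos: [0.5207, -0.046, 0.0689]
tool_rot: [-0.001, 0.72, 0.694, -0.001]
contact_force: [-0.3, 0.2, -0.2]
gripper_width: 0.994
```

```bash
python3 - <<'E'
from h import *
o=obs()
c=cam('wrist','w4.png');W=cloud(c)
g=c['pixels'].mean(-1)
# pad grey strip
m=(abs(W[...,1]+.046)<.03)&(abs(abs(W[...,0]-.5217)-.045)<.02)&(W[...,2]>.09)&(g>95)
p=W[m]; print(len(p),np.percentile(p[:,2],[1,5,50,95,99]) if len(p) else '')
q=p[p[:,2]<np.percentile(p[:,2],8)];print(np.round(q.min(0),4),np.round(q.max(0),4))
E
```

```text
t 4.65 p [ 0.5207 -0.046   0.0689] F [-0.3  0.2 -0.2] M [0.02 0.03 0.01] g 0.994 q [ 0.4   0.45 -0.54  2.    0.32  0.78 -0.36]
1354 [0.117526   0.12076569 0.1412816  0.15383369 0.1717567 ]
[ 0.4667 -0.0581  0.1146] [ 0.5761 -0.0323  0.1225]
```

View pics/w4.png

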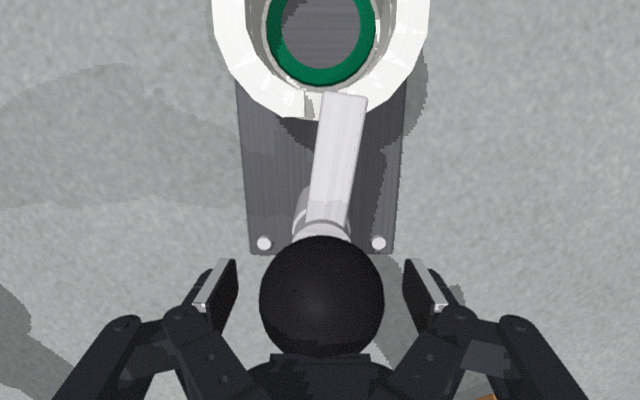

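The pads now span z≈0.117–0.153, level with the ball's equator at 0.133, so I'll grip.

play_rows --motion '[[[0,0,0],[0,0,0]],[[0,0,0],[0,0,0]],[[0,0,0],[0,0,0]],[[0,0,0],[0,0,0]],[[0,0,0],[0,0,0]]]' --fingers 45 --grip_force 50

```text
t: 5.2
eef_pos: [0.5216, -0.0459, 0.07]
tool_rot: [-0.0, 0.72, 0.694, -0.0]
contact_force: [-0.5, -0.5, 2.3]
gripper_width: 0.636
```

```bash
python3 - <<'E'
from h import *
obs()
E
```

```text
t 5.2 p [ 0.5216 -0.0459  0.07  ] F [-0.5 -0.5  2.3] M [0.05 0.16 0.05] g 0.636 q [ 0.4   0.45 -0.54  2.    0.32  0.78 -0.36]
```

play_rows --motion '[[[0,0,0],[0,0,0.02]],[[0,0,0],[0,0,0.042]],[[0,0,0],[0,0,0.064]],[[0,0,0],[0,0,0.086]],[[0,0,0],[0,0,0.108]],[[0,0,0],[0,0,0.13]],[[0,0,0],[0,0,0.152]],[[0,0,0],[0,0,0.17]]]'

```text
t: 6.0
eef_pos: [0.5213, -0.0458, 0.0701]
tool_rot: [-0.0, 0.973, 0.229, -0.0]
contact_force: [-1.9, 0.6, 2.1]
gripper_width: 0.638
```

```bash
python3 - <<'E'
from h import *
obs()
cam('wrist','w5.png'); c=cam('top','t5.png')
cv2.imwrite('pics/t5z.png',cv2.resize(c['pixels'][150:240,270:410,::-1],None,fx=4,fy=4))
E
```

```text
t 6.0 p [ 0.5213 -0.0458  0.0701] F [-1.9  0.6  2.1] M [0.16 0.3  0.2 ] g 0.638 q [ 0.2   0.41 -0.29  2.01  0.17  0.74 -1.3 ]
```

View pics/w5.png

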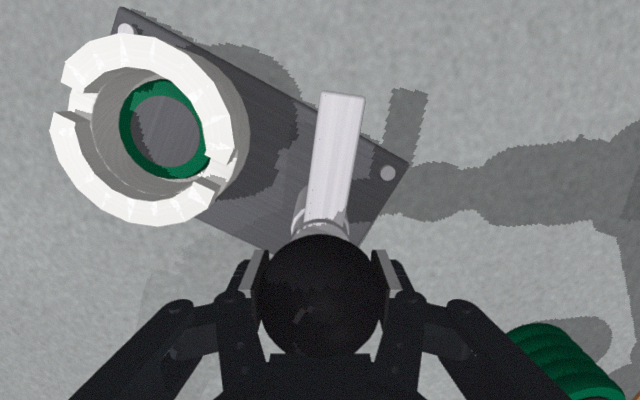

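View pics/t5z.png

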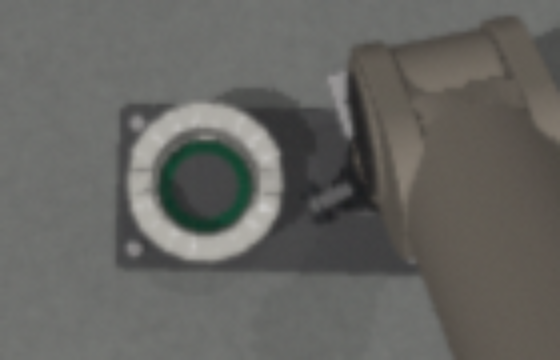

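The arm followed the knob fully, to about 1.2 rad, and the mouth and both keyways are now in clear view. I'll release and rise.

play_rows --motion '[[[0,0,0],[0,0,0]],[[0,0,0],[0,0,0]],[[0,0,0],[0,0,0]],[[0,0,-0.1],[0,0,0]],[[0,0,-0.22],[0,0,0]],[[0,0,-0.34],[0,0,0]],[[0,0,-0.46],[0,0,0]],[[0,0,-0.52],[0,0,0]]]' --fingers 85

```text
t: 6.9
eef_pos: [0.5232, -0.0457, 0.2827]
tool_rot: [0.001, 0.973, 0.231, 0.003]
contact_force: [1.1, -0.2, -0.3]
gripper_width: 0.997
```

```bash
python3 - <<'E'
from h import *
o=obs()
print(move(o,[.43,.27,.25],down(np.radians(94))))
E
```

```text
t 6.9 p [ 0.5232 -0.0457  0.2827] F [ 1.1 -0.2 -0.3] M [ 0.05  0.02 -0.  ] g 0.997 q [ 0.25  0.17 -0.32  1.79  0.06  1.18 -1.19]
(array([ 0.1461, -0.8101,  0.08  ]), array([ 0.0008, -0.0004, -0.1869]))
```

```bash
python3 - <<'E'
from h import *
o=obs()
print(move(o,[.52,.01,.27],down(np.radians(90))))
E
```

```text
t 6.9 p [ 0.5232 -0.0457  0.2827] F [ 1.1 -0.2 -0.3] M [ 0.05  0.02 -0.  ] g 0.997 q [ 0.25  0.17 -0.32  1.79  0.06  1.18 -1.19]
(array([ 0.0552, -0.1281,  0.0316]), array([ 0.0008, -0.0004, -0.1758]))
```

play_rows --motion '[[[0.01,-0.02,0.01],[0,0,-0.023]],[[0.02,-0.04,0.02],[0,0,-0.046]],[[0.03,-0.065,0.03],[0,0,-0.069]],[[0.04,-0.09,0.03],[0,0,-0.092]],[[0.05,-0.11,0.03],[0,0,-0.115]],[[0.055,-0.128,0.032],[0,0,-0.138]],[[0.055,-0.128,0.032],[0,0,-0.16]],[[0.055,-0.128,0.032],[0,0,-0.176]]]'

```text
t: 7.7
eef_pos: [0.5199, 0.0101, 0.2697]
tool_rot: [0.002, 0.704, 0.71, 0.002]
contact_force: [-0.0, 0.7, -0.7]
gripper_width: 0.997
```

play_rows --motion '[[[0,0,0],[0,0,0]],[[0,0,0],[0,0,0]]]'

```text
t: 7.9
eef_pos: [0.5198, 0.0099, 0.2696]
tool_rot: [0.002, 0.705, 0.709, 0.002]
contact_force: [0.6, 0.5, -0.2]
gripper_width: 0.997
```

```bash
cat > m3.py <<'E'
from h import *
from m2 import tester
o=obs()
c=cam('wrist','w6.png'); tester(c)
W=cloud(c);z=W[...,2]
# keyways: points inside annulus with z well below rim
C=np.array([.526,.0845])
# inner circle from depth edge: rim points radially
d=W[...,:2]-C; r=np.linalg.norm(d,axis=-1); a=np.degrees(np.arctan2(d[...,1],d[...,0]))
rim=(abs(z-.0605)<.004)&(r<.07)
p=W[rim][:,:2]
from scipy.optimize import least_squares
h=cv2.convexHull((p*1000).astype('float32'))[:,0]
f=least_squares(lambda s:np.hypot(*(h-s[:2]).T)-60,[526,84.5],loss='soft_l1');print('outer r60 fit',f.x)
k=(r>.046)&(r<.056)&(z<.054)&(z>.035)
for lo,hi in((-120,-60),(60,120)):
    s=k&(a>lo)&(a<hi); print('key',s.sum(),np.round(W[s].mean(0),4) if s.any() else '', np.percentile(a[s],[2,50,98]) if s.any() else '')
rm=(r>.046)&(r<.056)&rim
ah=np.histogram(a[rm],bins=np.arange(-180,181,2))[0]; print('gaps',[(int(i*2-180),int(n)) for i,n in enumerate(ah) if n<25])
E
python3 m3.py
```

```text
t 7.9 p [0.5198 0.0099 0.2696] F [ 0.6  0.5 -0.2] M [-0.01  0.04 -0.05] g 0.997 q [ 0.28  0.19 -0.48  1.81  0.1   1.16 -0.22]
sphere [ 0.5217 -0.0456  0.1348] 0.027647089255090605 1793
ball px 320.22320556640625 226.8154754638672 24.202760696411133 on z .134 [[ 0.5218 -0.046   0.134 ]]
rim enclosing 525.8410034179688 84.64591979980469 61.14577102661133 fit [526.02415903  84.47276514] 60.15386248146537 z 0.0605218214980755
plate ((524.400390625, 30.26012420654297), (248.83993530273438, 130.02626037597656), 87.97874450683594)
arm 1030 ((555.7872924804688, -32.230262756347656), (102.91987609863281, 27.270938873291016), 14.160665512084961) 0.08648313861333212
arm dir -167.5614517218179 [ 0.5693179  -0.02735648]
outer r60 fit [526.09157918  84.6622057 ]
key 109 [0.5241 0.0337 0.0465] [-103.05346574  -92.1139668   -81.12747536]
key 138 [0.5275 0.1351 0.0464] [77.24221325 88.21840766 99.43566689]
gaps [(-180, 15), (-178, 8), (-176, 13), (-174, 12), (-172, 11), (-170, 10), (-168, 13), (-166, 10), (-164, 12), (-162, 12), (-160, 10), (-158, 13), (-156, 10), (-154, 11), (-152, 11), (-150, 11), 
[... 1039 characters left out ...]
2), (46, 14), (48, 13), (50, 12), (52, 12), (54, 13), (56, 14), (58, 13), (60, 13), (62, 11), (64, 13), (66, 14), (68, 13), (70, 12), (72, 13), (74, 14), (76, 9), (78, 1), (80, 0), (82, 0), (84, 0), (86, 0), (88, 0), (90, 0), (92, 0), (94, 0), (96, 0), (98, 5), (100, 11), (102, 14), (104, 12), (106, 13), (108, 13), (110, 14), (112, 13), (114, 13), (116, 14), (118, 12), (120, 13), (122, 12), (124, 14), (126, 13), (128, 13), (130, 13), (132, 13), (134, 11), (136, 12), (138, 13), (140, 14), (142, 12), (144, 12), (146, 11), (148, 14), (150, 13), (152, 11), (154, 15), (156, 13), (158, 12), (160, 12), (162, 13), (164, 12), (166, 13), (168, 11), (170, 13), (172, 12), (174, 10), (176, 15), (178, 8)]
```

View pics/w6.png

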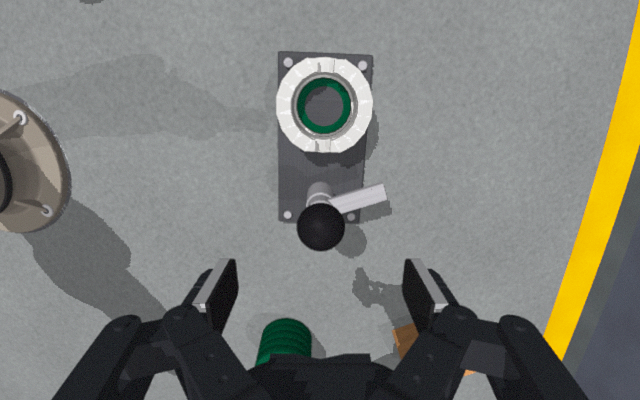

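Mouth (0.5260, 0.0846), keyway line at 88.1°, latch about 1.25. Next is the cover.

```bash
python3 - <<'E'
from h import *
o=obs()
print(move(o,[.43,.25,.25],down(np.radians(94))))
E
```

```text
t 7.95 p [0.5198 0.0099 0.2696] F [ 0.1  0.3 -0.5] M [-0.02  0.03  0.02] g 0.996 q [ 0.28  0.19 -0.48  1.81  0.1   1.16 -0.22]
(array([ 0.6015, -0.2214,  0.0475]), array([ 0.0008,  0.0001, -0.0102]))
```

play_rows --motion '[[[0.1,-0.035,0.008],[0,0,-0.002]],[[0.2,-0.07,0.016],[0,0,-0.004]],[[0.3,-0.11,0.024],[0,0,-0.006]],[[0.4,-0.145,0.032],[0,0,-0.008]],[[0.5,-0.18,0.04],[0,0,-0.01]],[[0.6,-0.22,0.048],[0,0,-0.01]],[[0.6,-0.22,0.048],[0,0,-0.01]],[[0.6,-0.22,0.048],[0,0,-0.01]]]'

```text
t: 8.75
eef_pos: [0.4301, 0.2502, 0.2498]
tool_rot: [0.002, 0.682, 0.731, 0.001]
contact_force: [0.9, -0.8, -0.2]
gripper_width: 0.995
```

```bash
cat > m4.py <<'E'
from h import *
from scipy.optimize import least_squares
def cover(c,zd=.03,C=(.4305,.3305)):
    W=cloud(c);z=W[...,2];g=c['pixels'].min(-1); r=np.linalg.norm(W[...,:2]-C,axis=-1)
    m=(r<.068)&(abs(z-zd)<.004)
    h=cv2.convexHull((W[m][:,:2]*1000).astype('float32'))[:,0]
    f=least_squares(lambda s:np.hypot(*(h-s[:2]).T)-s[2],[C[0]*1000,C[1]*1000,58],loss='soft_l1');print('disc',f.x,'z',np.median(z[m]),m.sum())
    m=(r<.05)&(abs(z-zd-.046)<.004)
    p=W[m]; rect=cv2.minAreaRect((p[:,:2]*1000).astype('float32')); ev,V=np.linalg.eigh(np.cov(p[:,:2].T))
    print('handle',len(p),rect,'z',np.median(p[:,2]),'dir',np.degrees(np.arctan2(V[1,1],V[0,1]))%180, p[:,:2].mean(0))
if __name__=='__main__':
    obs(); c=cam('wrist','w7.png'); cover(c)
E
python3 m4.py
```

```text
t 8.75 p [0.4301 0.2502 0.2498] F [ 0.9 -0.8 -0.2] M [-0.1  -0.02 -0.01] g 0.995 q [-0.06  0.19 -0.67  1.87  0.14  1.12 -0.71]
disc [431.90036211 329.18015268  57.78411915] z 0.030478233039246516 5683
handle 935 ((431.3180847167969, 329.4981994628906), (19.143150329589844, 59.12290954589844), 4.799955368041992) z 0.07631856585759877 dir 94.79603440362641 [0.43155306 0.3301123 ]
```

View pics/w7.png

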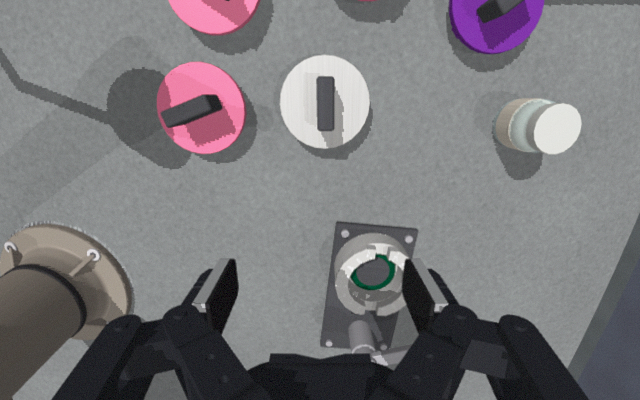

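Cover axis (0.4316, 0.3295), handle direction 94.8°, disc top z 0.0305, handle top 0.076, all matching the text. I'll go over it and down.

```bash
python3 - <<'E'
from h import *
o=obs()
for p in ([.4316,.3295,.15],[.4316,.3295,.03],[.4316,.3295,.006]): print(move(o,p,down(np.radians(94.8))))
E
```

```text
t 8.8 p [0.4308 0.249  0.2497] F [-0.5 -0.8 -0.5] M [ 0.   -0.04  0.01] g 0.999 q [-0.06  0.19 -0.67  1.87  0.14  1.12 -0.71]
(array([0.2011, 0.0143, 0.249 ]), array([ 0.0008,  0.0003, -0.0026]))
(array([0.2016, 0.0128, 0.549 ]), array([ 0.0008,  0.0003, -0.0026]))
(array([0.2017, 0.0125, 0.609 ]), array([ 0.0008,  0.0003, -0.0026]))
```

play_rows --motion '[[[0.1,0.007,0.05],[0.0008,0.0003,-0.0026]],[[0.201,0.0143,0.1],[0.0008,0.0003,-0.0026]],[[0.201,0.0143,0.18],[0.0008,0.0003,-0.0026]],[[0.201,0.0143,0.28],[0.0008,0.0003,-0.0026]],[[0.2015,0.013,0.38],[0.0008,0.0003,-0.0026]],[[0.2015,0.013,0.46],[0.0008,0.0003,-0.0026]],[[0.2015,0.013,0.52],[0.0008,0.0003,-0.0026]],[[0.2015,0.013,0.52],[0.0008,0.0003,-0.0026]]]'

```text
t: 9.6
eef_pos: [0.4309, 0.3259, 0.0384]
tool_rot: [-0.0, 0.678, 0.735, -0.003]
contact_force: [-0.4, 0.1, 0.4]
gripper_width: 0.994
```

```bash
python3 - <<'E'
from h import *
o=obs()
print(move(o,[.4316,.3295,.006],down(np.radians(94.8))))
c=cam('wrist','w8.png')
from m4 import cover
cover(c)
cv2.imwrite('pics/s8.png',cv2.resize(cam('side')['pixels'][180:310,230:420,::-1],None,fx=4,fy=4))
E
```

```text
t 9.6 p [0.4309 0.3259 0.0384] F [-0.4  0.1  0.4] M [-0.03 -0.03 -0.07] g 0.994 q [-0.3   0.54 -0.59  1.97  0.43  0.76 -1.06]
(array([0.0093, 0.0029, 0.081 ]), array([-0.0008,  0.0007, -0.0005]))
disc [432.21792426 329.54262366  57.49994319] z 0.030530988025953165 16605
handle 3604 ((432.0140380859375, 329.5015869140625), (20.060741424560547, 60.23295593261719), 4.8271589279174805) z 0.07631388416033259 dir 94.68419436604754 [0.43177754 0.33267857]
```

View pics/w8.png

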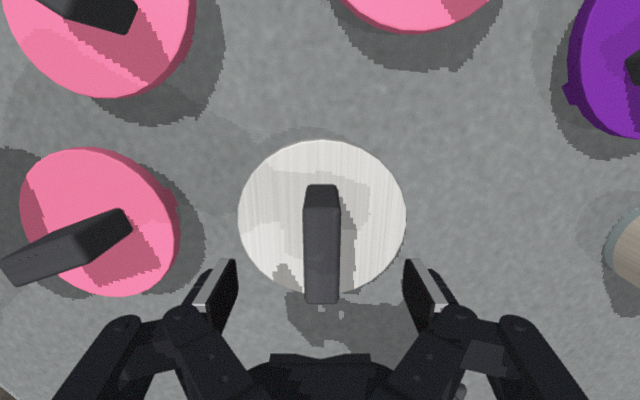

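View pics/s8.png

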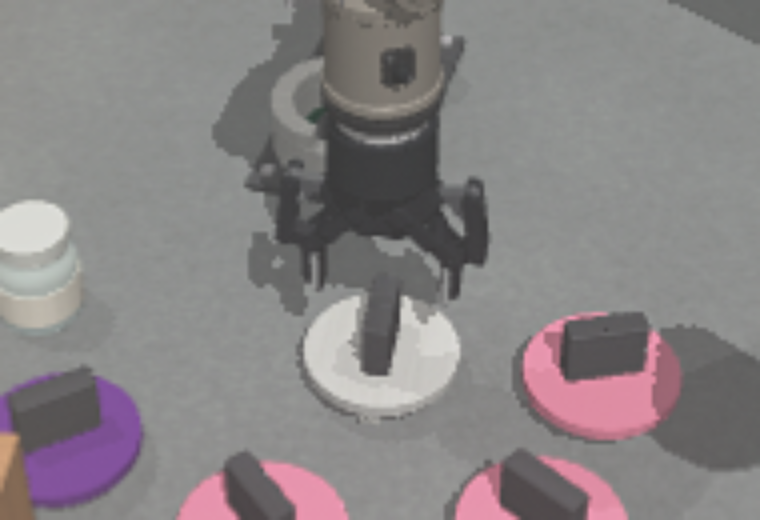

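play_rows --motion '[[[0.006,0.003,0.03],[-0.0008,0.0007,-0.0005]],[[0.009,0.002,0.06],[-0.0008,0.0007,-0.0005]],[[0.009,0.002,0.077],[-0.0008,0.0007,-0.0005]],[[0.009,0.002,0.077],[-0.0008,0.0007,-0.0005]],[[0.009,0.002,0.077],[-0.0008,0.0007,-0.0005]]]'

```text
t: 10.2
eef_pos: [0.4329, 0.3323, 0.011]
tool_rot: [0.0, 0.676, 0.736, 0.003]
contact_force: [-0.1, 0.5, 0.2]
gripper_width: 0.997
```

```bash
python3 - <<'E'
from h import *
o=obs()
cv2.imwrite('pics/s9.png',cv2.resize(cam('side')['pixels'][180:310,230:420,::-1],None,fx=4,fy=4))
E
```

```text
t 10.2 p [0.4329 0.3323 0.011 ] F [-0.1  0.5  0.2] M [0.   0.01 0.04] g 0.997 q [-0.33  0.58 -0.56  1.98  0.47  0.7  -1.1 ]
```

View pics/s9.png

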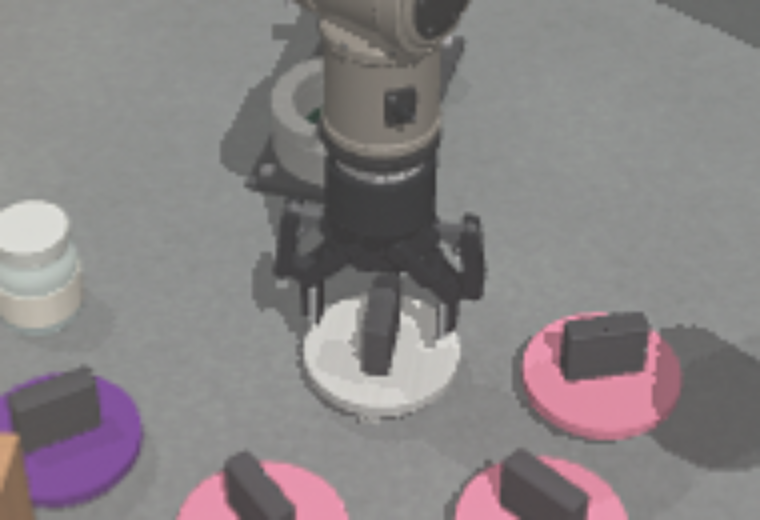

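play_rows --motion '[[[-0.006,0.002,0.008],[0,0,0]],[[-0.006,0.002,0.008],[0,0,0]],[[-0.006,0.002,0.008],[0,0,0]]]'

```text
t: 10.55
eef_pos: [0.4342, 0.3299, 0.0081]
tool_rot: [0.0, 0.677, 0.736, 0.003]
contact_force: [-0.2, 0.4, 0.1]
gripper_width: 0.995
```

play_rows --motion '[[[0,0,0],[0,0,0]],[[0,0,0],[0,0,0]],[[0,0,0],[0,0,0]],[[0,0,0],[0,0,0]],[[0,0,0],[0,0,0]],[[0,0,0],[0,0,0]],[[0,0,0],[0,0,0]],[[0,0,0],[0,0,0]]]' --fingers 10 --grip_force 60

```text
t: 11.35
eef_pos: [0.434, 0.3301, 0.0083]
tool_rot: [0.0, 0.677, 0.736, 0.003]
contact_force: [-1.8, -0.4, 4.6]
gripper_width: 0.225
```

```bash
python3 - <<'E'
from h import *
o=obs(); print(o['tool_rot'])
print(move(o,[.432,.330,.22],down(np.radians(94))))
E
```

```text
t 11.35 p [0.434  0.3301 0.0083] F [-1.8 -0.4  4.6] M [-0.15  0.63 -0.03] g 0.225 q [-0.33  0.59 -0.56  1.98  0.47  0.69 -1.1 ]
[1.42709773e-04 6.76557022e-01 7.36382856e-01 3.29632327e-03]
(array([ 0.0024, -0.0024, -0.5293]), array([ 0.0008, -0.0007,  0.0024]))
```

Gripped at 19 mm opening, so I'll lift.

play_rows --motion '[[[0,0,-0.04],[0,0,0]],[[0,0,-0.1],[0.0008,-0.0007,0]],[[0,0,-0.2],[0.0008,-0.0007,0]],[[0,0,-0.3],[0.0008,-0.0007,0]],[[0,0,-0.35],[0.0008,-0.0007,0]],[[0,0,-0.35],[0.0008,-0.0007,0]]]'

```text
t: 11.95
eef_pos: [0.435, 0.3308, 0.1518]
tool_rot: [0.001, 0.677, 0.736, 0.003]
contact_force: [-0.7, 1.0, -4.1]
gripper_width: 0.225
```

```bash
python3 - <<'E'
from h import *
o=obs()
c=cam('wrist','w10.png')
W=cloud(c)
P=o['eef_pos']
print('center disc px',np.round(W[150:260:20,320]-P,4))
cv2.imwrite('pics/s10.png',cv2.resize(cam('side')['pixels'][150:310,230:420,::-1],None,fx=4,fy=3.7))
print(move(o,[.526,.0846,.14],down(np.radians(88.1))))
E
```

```text
t 11.95 p [0.435  0.3308 0.1518] F [-0.7  1.  -4.1] M [ 0.07 -0.05 -0.03] g 0.225 q [-0.23  0.39 -0.67  1.88  0.3   0.96 -0.95]
center disc px [[-0.001   0.0308 -0.151 ]
 [-0.0036  0.0484  0.0224]
 [-0.0027  0.0374  0.0228]
 [-0.002   0.029   0.0312]
 [-0.0022  0.0292  0.0566]
 [-0.0019  0.0258  0.0687]]
(array([-0.6325,  0.1747,  0.0286]), array([ 0.0008, -0.0005,  0.0187]))
```

View pics/w10.png

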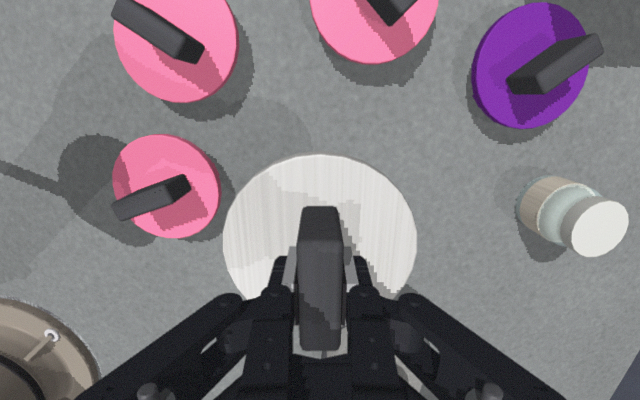

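View pics/s10.png

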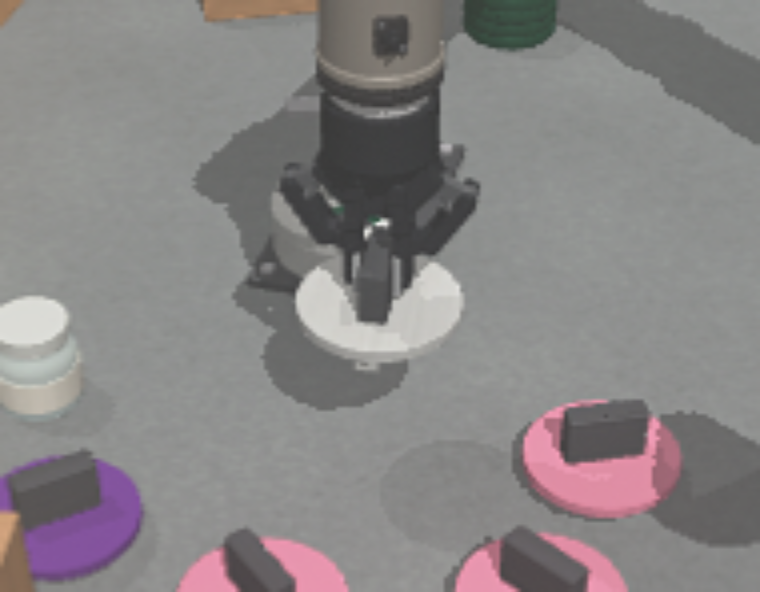

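The cover hangs level. I'll fit the disc to get its offset from the TCP.

```bash
cat > m5.py <<'E'
from h import *
from scipy.optimize import least_squares
def held():
    o=bot.get_obs(); P=np.array(o['eef_pos']); c=cam('wrist'); W=cloud(c); D=W-P
    m=(abs(D[...,2]-.0225)<.005)&(np.hypot(D[...,0],D[...,1])<.075)&(c['pixels'].min(-1)>110)
    cnt=max(cv2.findContours(m.astype('uint8'),0,cv2.CHAIN_APPROX_NONE)[0],key=cv2.contourArea)[:,0]
    # rays onto plane of disc top
    zt=np.median(W[m][:,2]); pts=onplane(c,cnt,zt)[:,:2]-P[:2]
    w,x,y,z=o['tool_rot']; R0=R.from_quat([x,y,z,w]); T=R0.inv().apply(np.c_[pts,np.zeros(len(pts))])
    T=T[np.hypot(T[:,0],T[:,1])>.04]
    f=least_squares(lambda s:np.hypot(*(T[:,:2]-s).T)-.058,[0,0],loss='soft_l1',f_scale=.0005)
    print('disc centre in tool x,y mm',f.x*1000,'resid',np.median(abs(f.fun))*1000,len(T),'z rel',zt-P[2])
    m=(abs(D[...,2]-.0685)<.004)&(np.hypot(D[...,0],D[...,1])<.05)&(c['pixels'].max(-1)<110)
    cnt=max(cv2.findContours(m.astype('uint8'),0,2)[0],key=cv2.contourArea)[:,0]
    t=R0.inv().apply(np.c_[onplane(c,cnt,P[2]+.0685)[:,:2]-P[:2],np.zeros(len(cnt))])
    print('handle',len(cnt),cv2.minAreaRect((t[:,:2]*1000).astype('float32')),m.sum())
    # disc tilt plane fit
    m=(abs(D[...,2]-.0225)<.005)&(np.hypot(D[...,0],D[...,1])<.056)&(c['pixels'].min(-1)>110)
    A=np.c_[D[m][:,:2],np.ones(m.sum())]; print('plane slopes',np.linalg.lstsq(A,D[m][:,2],rcond=None)[0])
held()
E
python3 m5.py
```

```text
disc centre in tool x,y mm [-0.44538129  0.23660634] resid 0.8452275880837419 428 z rel 0.022137325084129578
handle 132 ((1.6394062042236328, 0.26713085174560547), (60.139732360839844, 24.824756622314453), 1.944359302520752) 5424
plane slopes [-0.00305672 -0.0035433   0.0222229 ]
```

play_rows --motion '[[[-0.1,0.027,0],[0.0004,0,0.003]],[[-0.21,0.058,0],[0.0008,-0.0005,0.006]],[[-0.32,0.088,0],[0.0008,-0.0005,0.009]],[[-0.43,0.118,0.01],[0.0008,-0.0005,0.012]],[[-0.53,0.147,0.02],[0.0008,-0.0005,0.016]],[[-0.6,0.166,0.03],[0.0008,-0.0005,0.0187]],[[-0.6325,0.1747,0.03],[0.0008,-0.0005,0.0187]],[[-0.6325,0.1747,0.03],[0.0008,-0.0005,0.0187]]]'

```text
t: 12.9
eef_pos: [0.5231, 0.0797, 0.1337]
tool_rot: [-0.001, 0.72, 0.694, -0.006]
contact_force: [-0.1, 0.1, -4.2]
gripper_width: 0.226
```

play_rows --motion '[[[0,0,0],[0,0,0]],[[0,0,0],[0,0,0]]]'

```text
t: 13.1
eef_pos: [0.5222, 0.0816, 0.1333]
tool_rot: [-0.002, 0.719, 0.695, -0.006]
contact_force: [-0.2, 0.1, -3.6]
gripper_width: 0.224
```

```bash
python3 - <<'E'
from h import *
o=obs(); print(o['tool_rot'])
for z in (.09,.07,.066,.052):print(move(o,[.526,.0846,z],down(np.radians(88.1))))
cam('wrist','w11.png')
cv2.imwrite('pics/s11.png',cv2.resize(cam('side')['pixels'][120:260,230:420,::-1],None,fx=4,fy=4))
E
```

```text
t 13.1 p [0.5222 0.0816 0.1333] F [-0.2  0.1 -3.6] M [ 0.   -0.    0.03] g 0.224 q [ 0.19  0.38 -0.56  1.93  0.25  0.92 -0.54]
[-0.00172671  0.71876302  0.69522924 -0.0057476 ]
(array([0.0085, 0.0105, 0.108 ]), array([-0.0017,  0.0009, -0.    ]))
(array([0.0088, 0.011 , 0.158 ]), array([-0.0017,  0.0009, -0.    ]))
(array([0.0089, 0.0111, 0.168 ]), array([-0.0017,  0.0009, -0.    ]))
(array([0.0091, 0.0115, 0.203 ]), array([-0.0017,  0.0009, -0.    ]))
```

View pics/s11.png

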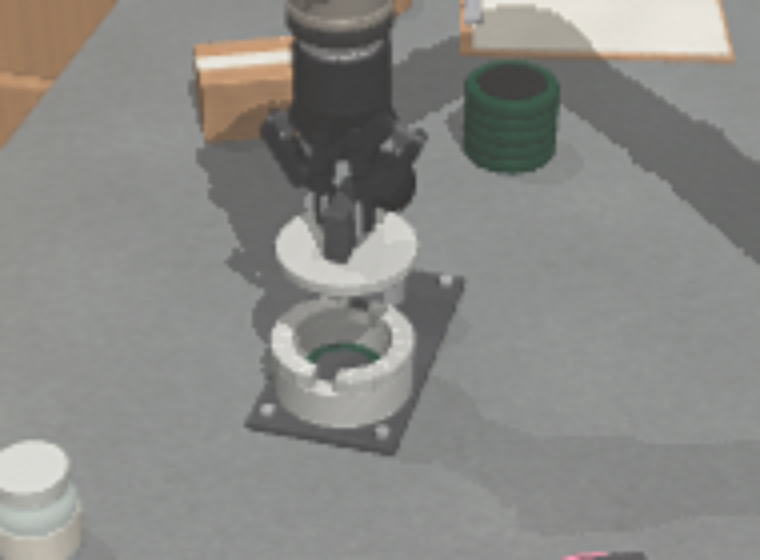

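Aligned above the mouth with the latch arm well clear. I'll step down and settle just above the rim.

play_rows --motion '[[[0.0085,0.0105,0.03],[-0.0017,0.0009,0]],[[0.0085,0.0105,0.07],[-0.0017,0.0009,0]],[[0.0085,0.0105,0.108],[-0.0017,0.0009,0]],[[0.0085,0.0105,0.108],[-0.0017,0.0009,0]],[[0.0085,0.0105,0.108],[-0.0017,0.0009,0]],[[0.0085,0.0105,0.108],[-0.0017,0.0009,0]]]'

```text
t: 13.8
eef_pos: [0.527, 0.0848, 0.0911]
tool_rot: [0.001, 0.719, 0.695, 0.001]
contact_force: [-0.3, 0.3, -3.9]
gripper_width: 0.225
```

```bash
python3 - <<'E'
from h import *
o=obs(); print(o['tool_rot'])
for z in (.07,.062,.05):print(move(o,[.526,.0846,z],down(np.radians(88.1))))
E
python3 m5.py
```

```text
t 13.8 p [0.527  0.0848 0.0911] F [-0.3  0.3 -3.9] M [-0.03  0.04 -0.03] g 0.225 q [ 0.16  0.43 -0.54  1.96  0.3   0.82 -0.58]
[0.00075579 0.71871811 0.69530072 0.000786  ]
(array([-0.0007, -0.0026,  0.0527]), array([ 0.0003, -0.    ,  0.    ]))
(array([-0.0007, -0.0026,  0.0727]), array([ 0.0003, -0.    ,  0.    ]))
(array([-0.0007, -0.0027,  0.1027]), array([ 0.0003, -0.    ,  0.    ]))
disc centre in tool x,y mm [-0.42421515  0.18484758] resid 0.8724446079613548 425 z rel 0.022185979357587635
handle 110 ((1.4969444274902344, 0.1117706298828125), (60.469749450683594, 24.830354690551758), 1.9425935745239258) 5469
plane slopes [-0.00100382 -0.00235177  0.02225564]
```

play_rows --motion '[[[-0.0007,-0.0026,0.02],[0.0003,0,0]],[[-0.0007,-0.0026,0.035],[0.0003,0,0]],[[-0.0007,-0.0026,0.05],[0.0003,0,0]],[[-0.0007,-0.0026,0.06],[0.0003,0,0]],[[-0.0007,-0.0026,0.066],[0.0003,0,0]],[[-0.0007,-0.0026,0.066],[0.0003,0,0]]]'

```text
t: 14.45
eef_pos: [0.5258, 0.0845, 0.0643]
tool_rot: [-0.0, 0.719, 0.695, -0.0]
contact_force: [0.6, 0.6, -3.7]
gripper_width: 0.223
```

```bash
python3 - <<'E'
from h import *
o=obs()
E
```

```text
t 14.45 p [0.5258 0.0845 0.0643] F [ 0.6  0.6 -3.7] M [-0.    0.01  0.06] g 0.223 q [ 0.14  0.47 -0.52  1.98  0.33  0.77 -0.61]
```

The spigot is entering freely, with no extra force. Continuing down.

play_rows --motion '[[[0,0,0.006],[0,0,0]],[[0,0,0.012],[0,0,0]],[[0,0,0.018],[0,0,0]],[[0,0,0.024],[0,0,0]],[[0,0,0.03],[0,0,0]],[[0,0,0.034],[0,0,0]],[[0,0,0.034],[0,0,0]]]'

```text
t: 15.15
eef_pos: [0.5258, 0.0845, 0.0506]
tool_rot: [-0.0, 0.719, 0.695, -0.0]
contact_force: [-0.8, 0.0, -3.7]
gripper_width: 0.225
```

```bash
python3 - <<'E'
from h import *
o=obs()
cv2.imwrite('pics/s12.png',cv2.resize(cam('side')['pixels'][120:260,230:420,::-1],None,fx=4,fy=4))
E
python3 m5.py
```

```text
t 15.15 p [0.5258 0.0845 0.0506] F [-0.8  0.  -3.7] M [ 0.02 -0.07 -0.01] g 0.225 q [ 0.13  0.49 -0.51  1.99  0.35  0.75 -0.62]
disc centre in tool x,y mm [-0.39536844  0.15750783] resid 0.9124966343373799 427 z rel 0.02218783514199963
handle 129 ((1.667917251586914, 0.3602714538574219), (24.862998962402344, 60.44243240356445), 89.90596008300781) 5466
plane slopes [-0.0032565  -0.00157746  0.02224776]
```

View pics/s12.png

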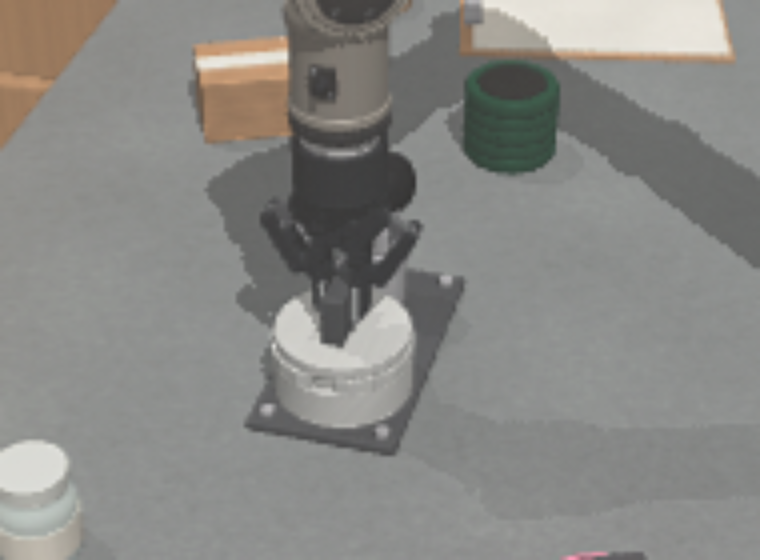

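The lugs have gone straight into the keyways: disc top is at 0.0728, with flush at 0.072. I'll lower 1 mm more and release.

play_rows --motion '[[[0,0,0.0025],[0,0,0]],[[0,0,0.0025],[0,0,0]]]'

```text
t: 15.45
eef_pos: [0.526, 0.0844, 0.0503]
tool_rot: [0.0, 0.719, 0.695, -0.0]
contact_force: [-3.0, -1.5, 3.2]
gripper_width: 0.227
```

play_rows --motion '[[[0,0,0],[0,0,0]],[[0,0,0],[0,0,0]],[[0,0,0],[0,0,0]],[[0,0,0],[0,0,0]],[[0,0,-0.05],[0,0,0]],[[0,0,-0.15],[0,0,0]],[[0,0,-0.25],[0,0,0]],[[0,0,-0.35],[0,0,0]]]' --fingers 85

```text
t: 16.25
eef_pos: [0.5256, 0.0846, 0.1917]
tool_rot: [-0.0, 0.719, 0.695, -0.0]
contact_force: [0.5, -0.1, 0.1]
gripper_width: 0.995
```

```bash
python3 - <<'E'
from h import *
o=obs()
cv2.imwrite('pics/s13.png',cv2.resize(cam('side')['pixels'][120:260,230:420,::-1],None,fx=4,fy=4))
print(move(o,[.5217,-.0456,.28],down(np.radians(27))))
print(move(o,[.522,-.02,.28],down(np.radians(88))))
E
```

```text
t 16.25 p [0.5256 0.0846 0.1917] F [ 0.5 -0.1  0.1] M [-0.03 -0.07 -0.03] g 0.995 q [ 0.21  0.31 -0.59  1.87  0.2   1.02 -0.49]
(array([-0.3257,  0.0009, -0.2206]), array([-0.    ,  0.    ,  0.1697]))
(array([-0.2617, -0.0005, -0.2207]), array([-0.    ,  0.    ,  0.0003]))
```

View pics/s13.png

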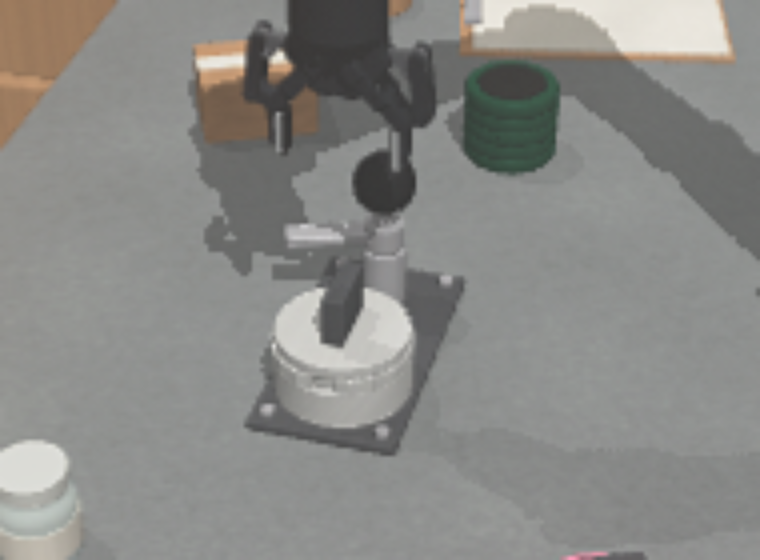

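play_rows --motion '[[[0,0,-0.1],[0,0,0]],[[-0.06,0,-0.19],[0,0,0]],[[-0.17,0,-0.22],[0,0,0]],[[-0.26,0,-0.22],[0,0,0]],[[-0.26,0,-0.22],[0,0,0]],[[-0.26,0,-0.22],[0,0,0]]]'

```text
t: 16.9
eef_pos: [0.5251, -0.0188, 0.2861]
tool_rot: [0.003, 0.719, 0.695, 0.004]
contact_force: [1.0, 0.4, -0.1]
gripper_width: 0.994
```

```bash
cat > m6.py <<'E'
from h import *
from m2 import tester
from m4 import cover
import sys
obs()
c=cam('wrist',sys.argv[1]); tester(c); cover(c,.072,(.526,.0846))
W=cloud(c); d=np.linalg.norm(W[...,:2]-[.526,.0846],axis=-1); m=(d<.054)&(abs(W[...,2]-.073)<.006)
A=np.c_[W[m][:,:2]-[.526,.0846],np.ones(m.sum())]; print('disc plane',np.linalg.lstsq(A,W[m][:,2],rcond=None)[0])
E
python3 m6.py w14.png
```

```text
t 16.9 p [ 0.5251 -0.0188  0.2861] F [ 1.   0.4 -0.1] M [ 0.02 -0.02 -0.02] g 0.994 q [ 0.39  0.19 -0.55  1.78  0.11  1.19 -0.22]
sphere [ 0.5217 -0.0455  0.135 ] 0.027556473169237993 1722
ball px 316.0 199.0 23.769826889038086 on z .134 [[ 0.5216 -0.0459  0.134 ]]
rim enclosing 525.7267456054688 84.56575012207031 61.125057220458984 fit [526.16351768  84.70527729] 60.27860696902894 z 0.06060295594781223
plate ((523.9785766601562, 28.926895141601562), (249.30810546875, 130.30673217773438), 87.992431640625)
arm 964 ((560.2174072265625, -31.27634048461914), (94.4067611694336, 27.438907623291016), 14.554095268249512) 0.08651607003731948
arm dir -166.33816398443383 [ 0.57178105 -0.02710004]
disc [526.20698632  84.03817198  57.57527492] z 0.07248573623829119 6095
handle 1030 ((525.49462890625, 84.00988006591797), (58.09038162231445, 19.533979415893555), 88.28274536132812) z 0.11836686817458789 dir 88.432959071505 [0.52580995 0.08465317]
disc plane [-0.00047355  0.00068329  0.07252652]
```

View pics/w14.png

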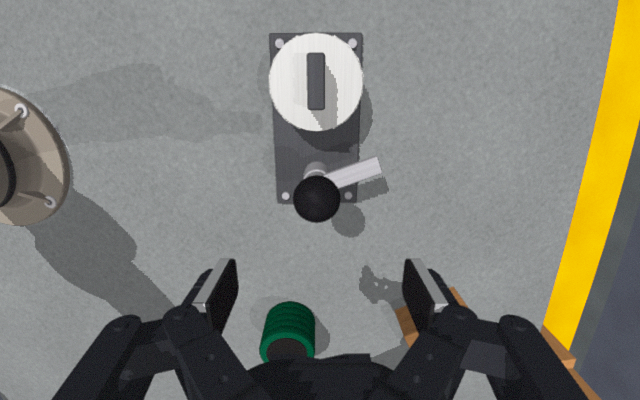

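Cover is seated: disc top 12 mm above the rim, level, handle at 88.3°. Next I return to the ball.

```bash
python3 - <<'E'
from h import *
o=obs()
print(move(o,[.5217,-.0456,.25],down(np.radians(22))))
E
```

```text
t 16.95 p [ 0.525  -0.0174  0.2861] F [ 0.5 -0.6 -0.3] M [ 0.   -0.   -0.04] g 0.994 q [ 0.39  0.19 -0.55  1.78  0.11  1.19 -0.22]
(array([-0.0709, -0.0069,  0.0899]), array([ 0.0011, -0.0012,  0.1837]))
```

play_rows --motion '[[[-0.01,-0.001,0],[0.001,-0.001,0.0235]],[[-0.03,-0.003,0],[0.001,-0.001,0.047]],[[-0.05,-0.005,0.02],[0.001,-0.001,0.07]],[[-0.07,-0.007,0.04],[0.001,-0.001,0.094]],[[-0.071,-0.007,0.06],[0.001,-0.001,0.117]],[[-0.071,-0.007,0.08],[0.001,-0.001,0.14]],[[-0.071,-0.007,0.09],[0.001,-0.001,0.163]],[[-0.071,-0.007,0.09],[0.001,-0.001,0.1837]]]'

```text
t: 17.75
eef_pos: [0.5212, -0.0435, 0.2489]
tool_rot: [-0.001, 0.982, 0.19, -0.0]
contact_force: [-0.8, 0.3, -0.4]
gripper_width: 0.995
```

play_rows --motion '[[[0,0,0],[0,0,0]],[[0,0,0],[0,0,0]]]'

```text
t: 17.95
eef_pos: [0.5212, -0.0418, 0.2486]
tool_rot: [-0.001, 0.981, 0.192, -0.0]
contact_force: [-0.3, -0.2, -1.0]
gripper_width: 0.994
```

```bash
python3 - <<'E'
from h import *
o=obs()
print(move(o,[.5217,-.0456,.067],down(np.radians(22))))
E
```

```text
t 17.95 p [ 0.5212 -0.0418  0.2486] F [-0.3 -0.2 -1. ] M [ 0.01 -0.06 -0.01] g 0.994 q [ 0.3   0.21 -0.39  1.83  0.09  1.12 -1.3 ]
(array([-0.0023,  0.0103,  0.4539]), array([-0.0003,  0.    ,  0.0005]))
```

play_rows --motion '[[[-0.0023,0.0103,0.04],[0,0,0.0005]],[[-0.0023,0.0103,0.12],[0,0,0.0005]],[[-0.0023,0.0103,0.21],[0,0,0.0005]],[[-0.0023,0.0103,0.3],[0,0,0.0005]],[[-0.0023,0.0103,0.38],[0,0,0.0005]],[[-0.0023,0.0103,0.435],[0,0,0.0005]],[[-0.0023,0.0103,0.454],[0,0,0.0005]],[[-0.0023,0.0103,0.454],[0,0,0.0005]]]'

```text
t: 18.75
eef_pos: [0.5212, -0.0451, 0.0663]
tool_rot: [-0.001, 0.981, 0.192, -0.001]
contact_force: [0.7, -0.4, 0.2]
gripper_width: 0.994
```

play_rows --motion '[[[0,0,0],[0,0,0]],[[0,0,0],[0,0,0]]]'

```text
t: 18.95
eef_pos: [0.5224, -0.0449, 0.0676]
tool_rot: [-0.001, 0.981, 0.192, 0.0]
contact_force: [0.9, 0.4, 0.6]
gripper_width: 0.997
```

```bash
python3 - <<'E'
from h import *
o=obs()
cam('wrist','w15.png')
print(move(o,[.5217,-.0456,.068],down(np.radians(22))))
E
```

```text
t 18.95 p [ 0.5224 -0.0449  0.0676] F [0.9 0.4 0.6] M [ 0.   -0.06  0.  ] g 0.997 q [ 0.26  0.43 -0.35  2.01  0.21  0.74 -1.41]
(array([-0.0022,  0.001 , -0.0009]), array([-0.0003, -0.0001,  0.0005]))
```

View pics/w15.png

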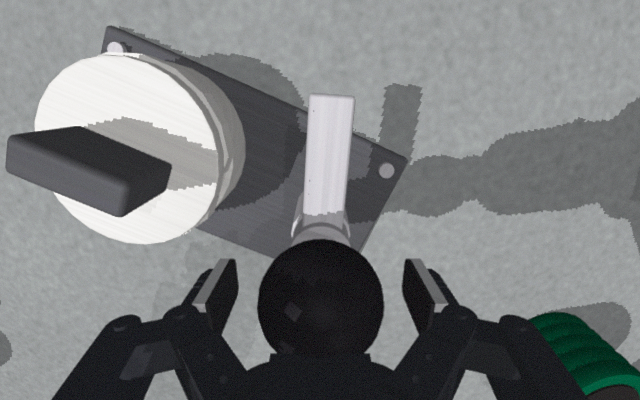

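play_rows --motion '[[[-0.002,0.001,0],[0,0,0]],[[-0.002,0.001,0],[0,0,0]],[[-0.002,0.001,0],[0,0,0]],[[-0.002,0.001,0],[0,0,0]],[[-0.002,0.001,0],[0,0,0]],[[-0.002,0.001,0],[0,0,0]]]' --fingers 45 --grip_force 50

```text
t: 19.6
eef_pos: [0.5219, -0.0454, 0.0677]
tool_rot: [-0.001, 0.981, 0.192, 0.0]
contact_force: [-0.3, 1.3, 3.3]
gripper_width: 0.636
```

play_rows --motion '[[[0,0,0],[0,0,-0.02]],[[0,0,0],[0,0,-0.042]],[[0,0,0],[0,0,-0.064]],[[0,0,0],[0,0,-0.086]],[[0,0,0],[0,0,-0.108]],[[0,0,0],[0,0,-0.13]],[[0,0,0],[0,0,-0.152]],[[0,0,0],[0,0,-0.17]]]'

```text
t: 20.4
eef_pos: [0.5217, -0.0452, 0.0677]
tool_rot: [-0.001, 0.745, 0.667, 0.001]
contact_force: [-1.7, 1.8, 2.8]
gripper_width: 0.634
```

```bash
python3 - <<'E'
from h import *
o=obs()
c=cam('wrist','w16.png'); W=cloud(c); m=(abs(W[...,2]-.0865)<.003)&(np.hypot(W[...,0]-.5217,W[...,1]+.0456)<.095)
p=W[m][:,:2]; r=cv2.minAreaRect((p*1000).astype('float32')); print(r)
d=p-[.5217,-.0456]; d=d[np.hypot(*d.T)>.05]; print('arm dir',np.degrees(np.arctan2(*(d.mean(0)[::-1]))),len(d))
E
```

```text
t 20.4 p [ 0.5217 -0.0452  0.0677] F [-1.7  1.8  2.8] M [ 0.36  0.29 -0.24] g 0.634 q [ 0.46  0.47 -0.6   2.    0.37  0.78 -0.47]
((527.6017456054688, 1.4282112121582031), (82.9800796508789, 33.89354705810547), 82.9944839477539)
arm dir 79.54342160849497 3409
```

View pics/w16.png

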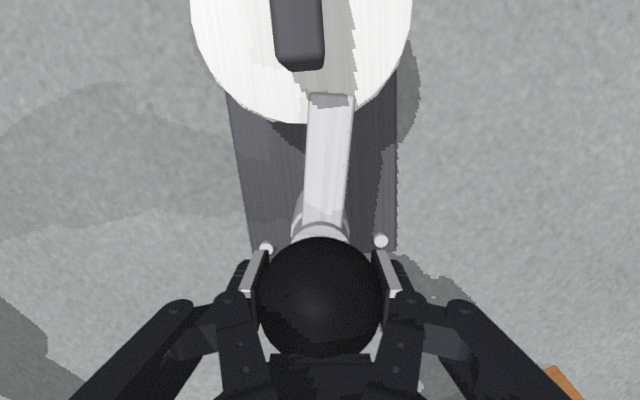

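The arm passes over the cover. About 8.6° remain; I'll turn 11° so it meets the stop.

play_rows --motion '[[[0,0,0],[0,0,-0.012]],[[0,0,0],[0,0,-0.022]],[[0,0,0],[0,0,-0.03]],[[0,0,0],[0,0,-0.03]],[[0,0,0],[0,0,-0.03]]]'

```text
t: 20.95
eef_pos: [0.5216, -0.0452, 0.0675]
tool_rot: [-0.001, 0.678, 0.735, 0.001]
contact_force: [-0.2, 1.2, 3.2]
gripper_width: 0.636
```

```bash
cat > m7.py <<'E'
from h import *
import sys
o=obs()
c=cam('wrist',sys.argv[1]); W=cloud(c); m=(abs(W[...,2]-.0865)<.003)&(np.hypot(W[...,0]-.5217,W[...,1]+.0456)<.095)
p=W[m][:,:2]; d=p-[.5217,-.0456]; d=d[np.hypot(*d.T)>.05]; print(cv2.minAreaRect((d*1000).astype('float32'))); print('arm dir',np.degrees(np.arctan2(*(d.mean(0)[::-1]))),len(d), 'tip', np.round(p[np.hypot(*(p-[.5217,-.0456]).T)>.08].mean(0),4))
E
python3 m7.py w17.png
```

```text
t 20.95 p [ 0.5216 -0.0452  0.0675] F [-0.2  1.2  3.2] M [0.26 0.21 0.12] g 0.636 q [ 0.49  0.48 -0.65  1.99  0.4   0.79 -0.31]
((3.261690139770508, 68.60597229003906), (39.60206604003906, 24.21029281616211), 87.55355072021484)
arm dir 87.45458632661126 3410 tip [0.5254 0.0384]
```

play_rows --motion '[[[0,0,0],[0,0,-0.006]],[[0,0,0],[0,0,-0.011]],[[0,0,0],[0,0,-0.011]]]'

```text
t: 21.3
eef_pos: [0.5215, -0.0452, 0.0675]
tool_rot: [-0.001, 0.652, 0.759, 0.001]
contact_force: [-0.6, 1.5, 2.7]
gripper_width: 0.635
```

```bash
python3 m7.py w18.png
```

```text
t 21.3 p [ 0.5215 -0.0452  0.0675] F [-0.6  1.5  2.7] M [0.26 0.2  0.24] g 0.635 q [ 0.5   0.49 -0.67  1.99  0.41  0.8  -0.25]
((2.7496585845947266, 68.57672119140625), (39.70113754272461, 24.24694061279297), 88.0201644897461)
arm dir 87.9391031564054 3390 tip [0.5248 0.0384]
```

View pics/w18.png

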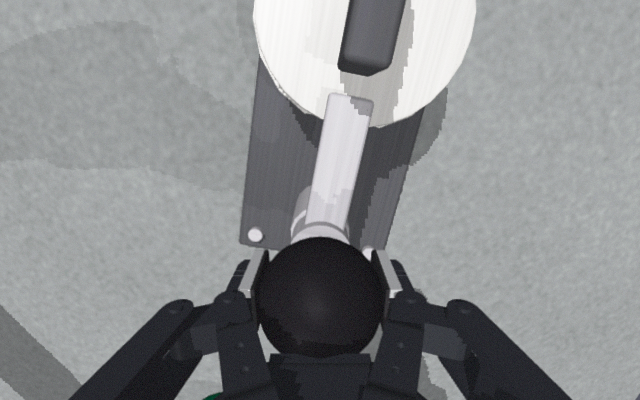

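The arm stopped at 88.0° while the tool turned on, so it is on its stop; the mouth bears 88.1°. I'll release and clear away.

play_rows --motion '[[[0,0,0],[0,0,0]],[[0,0,0],[0,0,0]],[[0,0,0],[0,0,0]],[[0,0,-0.08],[0,0,0]],[[0,0,-0.2],[0,0,0]],[[0,0,-0.32],[0,0,0]],[[0,0,-0.44],[0,0,0]],[[0,0,-0.53],[0,0,0]]]' --fingers 85

```text
t: 22.15
eef_pos: [0.5223, -0.0456, 0.2827]
tool_rot: [0.0, 0.652, 0.758, 0.001]
contact_force: [0.0, 0.6, 0.4]
gripper_width: 0.995
```

play_rows --motion '[[[0,0,0],[0,0,0]],[[0,0,0],[0,0,0]],[[0,0,0],[0,0,0]]]'

```text
t: 22.45
eef_pos: [0.5214, -0.0459, 0.2813]
tool_rot: [-0.001, 0.652, 0.758, 0.001]
contact_force: [0.2, -0.1, -0.3]
gripper_width: 0.997
```

```bash
python3 m7.py w19.png; python3 m6.py w20.png; python3 - <<'E'
from h import *
cv2.imwrite('pics/s20.png',cam('side')['pixels'][:,:,::-1])
E
```

```text
t 22.45 p [ 0.5214 -0.0459  0.2813] F [ 0.2 -0.1 -0.3] M [-0.    0.07 -0.01] g 0.997 q [ 0.63  0.23 -0.78  1.77  0.17  1.21 -0.04]
((2.4096145629882812, 68.72627258300781), (39.83707809448242, 24.0472412109375), 88.11100769042969)
arm dir 88.0780340687881 660 tip [0.5246 0.0386]
t 22.5 p [ 0.5212 -0.0458  0.2809] F [-0.8 -1.   0.5] M [-0.05  0.05 -0.06] g 0.996 q [ 0.63  0.24 -0.78  1.77  0.17  1.21 -0.04]
sphere [ 0.5217 -0.0456  0.1349] 0.027564370729461007 1879
ball px 319.8414611816406 177.5 24.831867218017578 on z .134 [[ 0.5217 -0.0456  0.134 ]]
rim enclosing 525.7654418945312 84.38081359863281 61.05927276611328 fit [526.00100087  84.84165123] 60.27327924358005 z 0.06052558737412511
plate ((524.2357177734375, 29.3638916015625), (250.94583129882812, 130.3137969970703), 87.9717788696289)
arm 1136 ((524.5305786132812, 33.78948211669922), (123.21308135986328, 24.129880905151367), 88.00471496582031) 0.0864514014676118
arm dir 88.35088721334954 [0.5234718  0.00981672]
disc [525.92022185  84.11229716  57.48945414] z 0.07251586984097877 6218
handle 1157 ((526.1505126953125, 83.9404296875), (60.4488410949707, 20.327987670898438), 87.67048645019531) z 0.11835434975402248 dir 87.95809293633577 [0.52603969 0.08422813]
disc plane [-0.00031987  0.00077848  0.07255406]
```

View pics/w20.png

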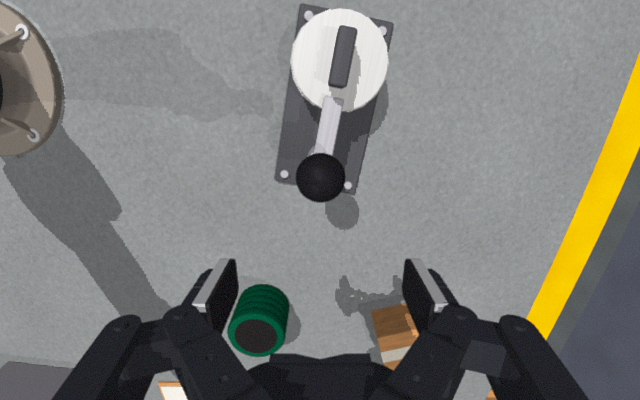

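View pics/s20.png

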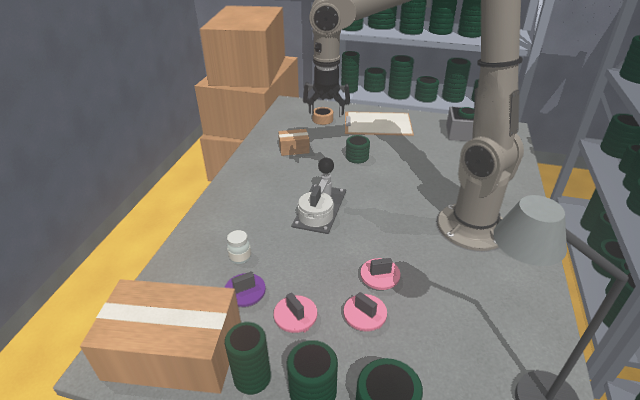

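The arm points at the cover's centre (88.1°), the cover is flush, the bystanders are where they were, and the gripper is clear. I'll hand in.

```bash
python3 -c "
from station import bot
print(bot.hand_in())"
```

```text
the job is handed in; nothing more can be done
None
```

The pot is closed and the job is handed in. It finished at about 22.5 s on the robot's clock.

**What I did**
1. I turned the ball knob clockwise until the latch stood at about 1.2 rad.
2. I lifted the white cover by its handle and lowered it onto the mouth, already turned to the keyways. The lugs went straight in, so no further turning was needed.
3. I turned the knob back until the arm met its stop, then released it and moved the gripper clear.

**Last checks**
- **Cover:** its top is 12 mm above the rim, so it sits flush. It is level to about 0.05°, and the handle lies at about 88° against the keyways' 88.1°.
- **Latch:** the arm points at 88.1°, and the mouth's centre bears 88.1° from the knob.
- **Force and bystanders:** contact force was near zero after release. In the side view the seal stack, carton, jar and look-alikes stand as they did at the start.

**What disagreed**
- **Pad position:** the pads stand about 40 mm farther behind the reported TCP than the text says.
- **First grip:** because of that, my first grip pinched the top of the ball at 45 mm opening, at under 5 N at the wrist. I saw this in the images, opened, went 40 mm lower and gripped again before turning anything.
- **Latch angle when open:** my readings ranged from about 1.2 to 1.27 rad, all well clear of the cover's space.

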